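# Pack the specimen boxes in the case, heaviest at the bottom

## Robot

A 6-joint arm with a two-finger parallel gripper is mounted at the origin on a cart in front of the work surface, level with it; the furniture and walls round the work are solid. World frame = base frame: x ahead of the robot, y to its left, z up, the work surface at z = 0. Lengths are in m, angles in rad, forces in N, time in s.
With the tool pointing down it reaches from about 0.35 to 0.975 m from the base axis. Payload 4.9 kg.
Tool frame: the origin (TCP) lies at the very end of the fingers, on their centre line; the grasp point (between the pads) lies 19 mm behind it (manip.hold_point_z is the distance from the TCP to the grasp point, in m); z points along the fingers, y is the direction in which the jaws open and shut (so a half turn about z gives the same grasp; the last joint's range is limited). The gripper opens to 85 mm and grips with 20 to 120 N. Pads are 22 mm wide; open, the fingers measure 114 mm over their backs; the gripper's body (76 mm by 85 mm) begins 54 mm behind the grasp point. The pads swing forward as they close: fully open they stand 13 mm farther back than shut.
Start: joints at [0.99, 0.053, 1.613, -0, 1.476, -0.119], TCP at [0.278, 0.56, 0.231] pointing down, gripper open.
Joint ranges: [-3.01, 3.01], [-1.01, 2.22], [0.06, 2.58], [-1.02, 4.17], [0.09, 2.62], [-3.14, 3.14]. Speed limits (rad/s): [2.57, 2.57, 3.14, 3.14, 3.14, 3.14].

## Interface

Orientations are given as a unit quaternion [w, x, y, z].
In Python, from plant import monitor, grab_frame, camera_params, ticket, manip gives the robot as it stands.
- The arm moves only by the tool play_rows, never from a script. Its argument "commands" is a list of rows, each an object of numbers: "dx", "dy", "dz": the shift along the tool's x, y, z in cm; "rx", "ry", "rz": the turn, a rotation vector about the tool's x, y, z in rad; "claw": the closure, from 0 (fully open) to 1 (shut). In form: [{"dx": .., "dy": .., "dz": .., "rx": .., "ry": .., "rz": .., "claw": ..}, ...]. A call has 1 to 5 rows; each row is the pose to reach, as a shift and turn from the pose measured when the call began, along the tool's axes at that moment; what a row does not reach only later rows make up. A row lasts 1/10 s, in which the tool goes at most 50 mm and 8.59 degrees, less where a joint would pass 70% of its speed; a pose out of reach is approached as far as the arm can. A call with a gripper value outside its range is refused whole. The fingers move at their own pace and stop on an object; the grip force is fixed at half the most. Time passes only in rows, so rows that repeat a pose let the fingers close. It gives the time, the measured TCP pose, the force and the opening at its end, in the units of the state.
- monitor.state(): the state, without advancing time (a new reading comes with each control period).
- grab_frame(name): name is "scene" or "top" or "wrist"; returns the picture (384x512x3 uint8, blue, green, red); there is no depth.
- camera_params(name): a dict with "fx", "fy", "cx", "cy" (pixels), "rvec" (rotation vector, rad) and "tvec" (3), from world to camera coordinates, as OpenCV has them; the wrist camera has in their place "tool_from_camera" (4x4, takes a point from camera to tool coordinates, whose origin is the TCP and whose axes are the flange's). Camera axes: x right, y down, z forward; pixel columns grow to the right and rows downward; lengths in m; the calibration is good to about 2 mm. The wrist camera is an equidistant fisheye: a pixel r from the principal point sees the ray r / f radians off the axis. A picture is of the moment at which its call begins: read the wrist's pose just before it. camera_params takes no time and is no camera call.
- ticket.job_done(): hands the job in, once; it reports no verdict.
The state is a dict: "time": time; "joint_pos": joint angles; "joint_vel": joint speeds; "joint_efforts": joint torques, N m; "tool_pos": TCP position; "tool_rot": TCP orientation; "contact_force": force on the tool from outside, world axes, zero at the start; "ft_torque": the same for the moment, N m; "gripper_width": opening from 0.0 (shut) to 1.0 (fully open).
Only numpy, scipy, OpenCV 4.12 (cv2) and the standard library are available. Lean on these libraries where they do the work, as an engineer would, in place of code of your own. Each camera call takes 0.05 s, during which the arm holds its last target.

## Task

Slide the thumb latch of the grey instrument case to the left so that its lid springs open, then pack the three white specimen boxes in one square stack on the black rubber pad, lengthwise from front to back of the case: they look alike, so heft them and put the heaviest at the bottom and the lightest on top. Set the boxes down gently rather than dropping them, leave the lid open, and leave the bottles and the jar standing where they are.

Things in the scene. Friction and masses are not known exactly. Their poses are not given: they have to be found in the camera images.
- case: grey clamshell instrument case, fixed on the bench; 136 (x) x 148 (y) mm, base 52 mm high, 96 mm with the lid shut; walls and floor 4 mm, so the open base is a tray 128 x 140 mm inside, 48 mm deep. Origin: centre of its underside; x from the front (latch) to the back (hinge), y to the left seen from the front, z up. A strap handle stands out 12 mm on each y side
- case_pad (a point): centre of the top face of the black rubber pad (102 mm along the case's x, 72 mm along its y, 2 mm thick) on the case's floor, 6 mm above the case's underside; axes as the case. Three boxes stacked here reach 90 mm above the bench, 38 mm above the rim of the open base
- lid (a joint): angle of the lid, rad: 0 shut (under 0.01 while latched), 1.85 fully open, leaning back. The lid is a 44 mm deep upside-down tray hinged along the back rim, 52 mm above the bench. A spring throws it open in about 1 s when the latch lets go and keeps it open; if a hand is in its way it rests lightly against it and opens on when that leaves
- latch (a joint): travel of the thumb latch, m: 0 at rest (holding the lid), 0.011 at its stop, towards the case's +y. The lid is let go at about 0.005 to 0.006; push it fully to the stop. A spring (about 1.5 N at rest, 3 N at the stop) returns it to 0 when released
- latch_thumb (a point): centre of the latch's black thumb piece, 18 (case x) x 14 (y) x 15 mm (z), axes as the case; it moves with the latch. It stands 7 to 25 mm in front of the case's front wall, 26 to 42 mm above the bench; push it to +y with a fingertip beside its -y face. Behind it fixed steel rails stand 9 mm off the wall, 27 mm to the -y side, 21 to 47 mm high, and the latch's thin stem rises to 68 mm
- box_p: shut white box, blank paper label on its lid, grey clasp at its -x end, 90 x 60 x 28 mm; origin at the centre of its underside, x along its length, z up; a half turn about z makes no difference. The three boxes look alike: one is full (about 0.62 kg), one part full (0.36 kg), one almost empty (0.14 kg), each within 8 percent; only lifting tells which
- box_q: shut white box, blank paper label on its lid, grey clasp at its -x end, 90 x 60 x 28 mm; origin at the centre of its underside, x along its length, z up; a half turn about z makes no difference. The three boxes look alike: one is full (about 0.62 kg), one part full (0.36 kg), one almost empty (0.14 kg), each within 8 percent; only lifting tells which
- box_r: shut white box, blank paper label on its lid, grey clasp at its -x end, 90 x 60 x 28 mm; origin at the centre of its underside, x along its length, z up; a half turn about z makes no difference. The three boxes look alike: one is full (about 0.62 kg), one part full (0.36 kg), one almost empty (0.14 kg), each within 8 percent; only lifting tells which
- stain_bottle: brown glass bottle with a tall red dropper cap, 42 mm across, 122 mm high; origin at the centre of its underside; leave it standing
- dropper: small white dropper bottle, 27 mm across, 66 mm high; origin at the centre of its underside; leave it standing
- jar: clear eight-sided staining jar with a white lid, 57 mm across, 97 mm high; origin at the centre of its underside; leave it standing
There are look-alikes about, which are no part of the job. Leave any yellow look-alike of the box_p alone.

How it is judged:
On the way:
1. the lid of the case has sprung open (value of joint lid above 1.5 rad), for 0.2 s.
At the end, for the whole second after the job is handed in: Lid open past 1.5 rad; boxes at rest in one flat stack on the pad, heaviest lowest, lightest on top (top box loads the one below with under 2.4 N, the upper two load the lowest with under 6 N); each within 20 mm of the pad's centre, 0.2 rad of the case's x, tilt under 0.08 rad, height within 6 mm (value of joint lid above 1.5 rad and horizontal distance between each of box_p, box_q, box_r and case_pad below 0.02 m and angle between each of box_p, box_q, box_r's own z axis and vertical below 0.08 rad and angle between the x axis of each of box_p, box_q, box_r and the x axis of case, either way round below 0.2 rad and linear speed of each of box_p, box_q, box_r below 0.02 m/s and ((z of box_p in the frame of case_pad between -0.006 and 0.006 m and z of box_q in the frame of case_pad between 0.022 and 0.034 m and z of box_r in the frame of case_pad between 0.05 and 0.062 m and contact force between box_p and box_q below 6 N and contact force between box_q and box_r below 2.4 N) or (z of box_p in the frame of case_pad between -0.006 and 0.006 m and z of box_r in the frame of case_pad between 0.022 and 0.034 m and z of box_q in the frame of case_pad between 0.05 and 0.062 m and contact force between box_p and box_r below 6 N and contact force between box_r and box_q below 2.4 N) or (z of box_q in the frame of case_pad between -0.006 and 0.006 m and z of box_p in the frame of case_pad between 0.022 and 0.034 m and z of box_r in the frame of case_pad between 0.05 and 0.062 m and contact force between box_q and box_p below 6 N and contact force between box_p and box_r below 2.4 N) or (z of box_q in the frame of case_pad between -0.006 and 0.006 m and z of box_r in the frame of case_pad between 0.022 and 0.034 m and z of box_p in the frame of case_pad between 0.05 and 0.062 m and contact force between box_q and box_r below 6 N and contact force between box_r and box_p below 2.4 N) or (z of box_r in the frame of case_pad between -0.006 and 0.006 m and z of box_p in the frame of case_pad between 0.022 and 0.034 m and z of box_q in the frame of case_pad between 0.05 and 0.062 m and contact force between box_r and box_p below 6 N and contact force between box_p and box_q below 2.4 N) or (z of box_r in the frame of case_pad between -0.006 and 0.006 m and z of box_q in the frame of case_pad between 0.022 and 0.034 m and z of box_p in the frame of case_pad between 0.05 and 0.062 m and contact force between box_r and box_q below 6 N and contact force between box_q and box_p below 2.4 N))); the robot touches nothing.
It fails at once if a box is dropped (it falls free of the fingers at more than 0.65 m/s, as after a fall of 22 mm) ((contact force between the fingers and box_p below 0.01 N and linear speed of box_p above 0.65 m/s) or (contact force between the fingers and box_q below 0.01 N and linear speed of box_q above 0.65 m/s) or (contact force between the fingers and box_r below 0.01 N and linear speed of box_r above 0.65 m/s)).
It fails at once if a bottle or the jar is pushed away by more than 25 mm or tipped over (distance of any of stain_bottle, dropper, jar from where it was at the start of the episode above 0.025 m or angle between any of stain_bottle, dropper, jar's own z axis and vertical above 0.4 rad).
It also fails if it takes over 72 s, if anything falls off the work surface, if the arm or the gripper's body presses on something with over 40 N, if the wrist force passes 120 N, or if a joint passes its speed limit or range.

## Working session

There is one attempt and no reset: what is moved stays moved. The work goes in short steps, Python scripts to look and compute and a tool call to move; the robot and the scene stay as the last step left them, time stands still between calls to the robot, and variables do not carry over. Pictures are saved under pics/ and viewed, and the job is handed in when it is done.

Besides the shell and the picture viewer there is one more tool, called after ">>>" in YAML: its name, and indented under it one key for each argument. play_rows: Moves the arm, as the interface text tells. Its arguments: {"type":"object","properties":{"commands":{"type":"array"}},"required":["commands"]}

```bash
mkdir -p pics; ls
python3 - <<'E'
from plant import monitor, grab_frame, camera_params, ticket, manip
import cv2
print(monitor.state()); print(manip.hold_point_z)
for n in ["scene","top","wrist"]:
    print(n,camera_params(n)); cv2.imwrite(f"pics/{n}0.png",grab_frame(n))
E
```

```text
pics
{'time': 0.0, 'joint_pos': array([ 9.89974948e-01,  5.33882950e-02,  1.61427342e+00,  5.04293173e-06,
        1.47599991e+00, -1.18974700e-01]), 'joint_vel': array([ 0.00047978, -0.00239131,  0.00179873, -0.00136459, -0.00046892,
       -0.0010878 ]), 'joint_efforts': array([ 7.98690598e-04, -3.93691099e+01, -3.70173061e+01, -5.14209637e-05,
        6.86397718e-03,  2.39679474e-05]), 'tool_pos': array([0.27814606, 0.55901015, 0.23005582]), 'tool_rot': array([-3.56981161e-04,  2.28876563e-01,  9.73454903e-01, -9.70942172e-04]), 'contact_force': array([ 0.55136037, -0.25749953, -0.13499773]), 'ft_torque': array([ 0.03961973, -0.02769412, -0.01930412]), 'gripper_width': 0.9998193757892949}
0.0187
scene {'fx': 469.6964370446152, 'fy': 469.6964370446152, 'cx': 264.2774712450454, 'cy': 190.4424917158585, 'rvec': array([ 0.60952824,  2.8763231 , -0.79497969]), 'tvec': array([ 0.54165459, -0.12085986,  1.54363164])}
top {'fx': 391.02559999429786, 'fy': 391.02559999429786, 'cx': 249.23170325962917, 'cy': 184.15546892550884, 'rvec': array([ 2.17831031, -2.14808437,  0.10510527]), 'tvec': array([-0.04375969,  0.57962399,  1.32236705])}
wrist {'fx': 297.3186396354542, 'fy': 297.3186396354542, 'cx': 259.1581857371889, 'cy': 194.7306836466426, 'tool_from_camera': array([[ 1.35954964e-03, -9.51308669e-01, -3.08236871e-01,
         7.85490984e-02],
       [ 9.99999076e-01,  1.29022875e-03,  4.28704672e-04,
         4.93171664e-05],
       [-1.01343976e-05, -3.08237169e-01,  9.51309543e-01,
        -1.43995630e-01],
       [ 0.00000000e+00,  0.00000000e+00,  0.00000000e+00,
         1.00000000e+00]])}
```

View pics/scene0.png

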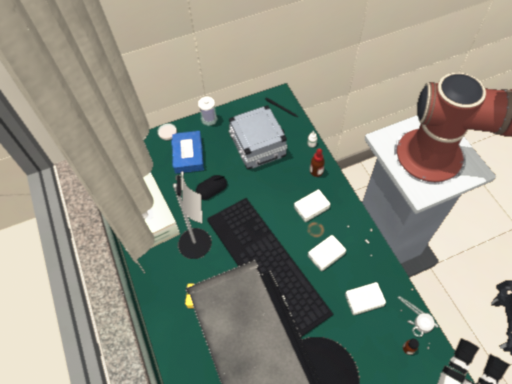

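View pics/top0.png

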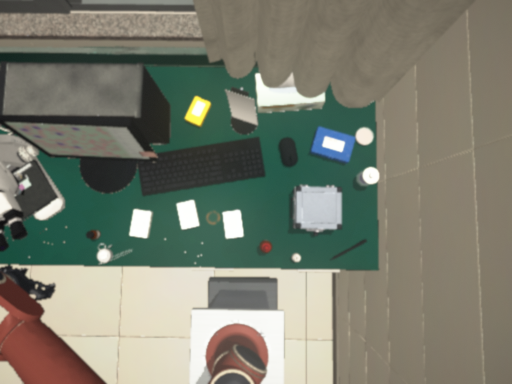

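View pics/wrist0.png

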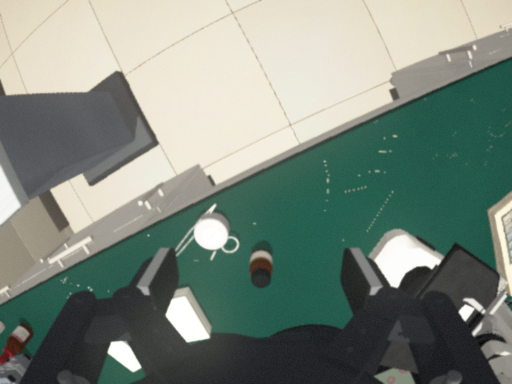

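```bash
cat > h.py <<'E'
import numpy as np, cv2
from scipy.spatial.transform import Rotation as R
from plant import monitor, grab_frame, camera_params, ticket, manip
def cam(name):
    p=camera_params(name); Rm=cv2.Rodrigues(p['rvec'])[0]; K=np.array([[p['fx'],0,p['cx']],[0,p['fy'],p['cy']],[0,0,1]])
    return K,Rm,p['tvec']
def ray(name,uv,z):
    K,Rm,t=cam(name); uv=np.atleast_2d(uv).astype(float)
    d=np.c_[uv,np.ones(len(uv))]@np.linalg.inv(K).T@Rm
    c=-Rm.T@t
    return c+d*((z-c[2])/d[:,2])[:,None]
def proj(name,P):
    K,Rm,t=cam(name); q=np.atleast_2d(P)@Rm.T+t
    q=q@K.T; return q[:,:2]/q[:,2:]
def Rt(s=None):
    s=s or monitor.state(); q=s['tool_rot']; return R.from_quat([q[1],q[2],q[3],q[0]])
def wproj(P,s,):
    p=camera_params('wrist'); T=p['tool_from_camera']
    pt=(np.atleast_2d(P)-s['tool_pos'])@Rt(s).as_matrix()
    q=(pt-T[:3,3])@T[:3,:3]
    r=np.hypot(q[:,0],q[:,1]); th=np.arctan2(r,q[:,2])
    return np.c_[p['cx']+p['fx']*th*q[:,0]/r,p['cy']+p['fx']*th*q[:,1]/r]
def wray(uv,s,z):
    p=camera_params('wrist'); T=p['tool_from_camera']; uv=np.atleast_2d(uv).astype(float)
    d=uv-[p['cx'],p['cy']]; r=np.hypot(*d.T)+1e-9; th=r/p['fx']
    q=np.c_[d/r[:,None]*np.sin(th)[:,None],np.cos(th)]
    M=Rt(s).as_matrix(); D=q@T[:3,:3].T@M.T; c=s['tool_pos']+M@T[:3,3]
    return c+D*((z-c[2])/D[:,2])[:,None]
def to_tool(target,Rtarget=None,s=None):
    "target TCP world pos + optional target rotation -> shift cm, rotvec in tool axes"
    s=s or monitor.state(); M=Rt(s)
    d=M.inv().apply(np.array(target)-s['tool_pos'])*100
    rv=(M.inv()*Rtarget).as_rotvec() if Rtarget is not None else np.zeros(3)
    return np.round(d,2),np.round(rv,3)
def down(yaw):
    "tool down, tool-y (jaw) axis at angle yaw in world (mod pi); choose half turn nearest now"
    best=None;s=monitor.state()
    for a in (yaw,yaw+np.pi):
        y=np.array([np.cos(a),np.sin(a),0]);z=np.array([0,0,-1.]);x=np.cross(y,z)
        r=R.from_matrix(np.c_[x,y,z]); m=(Rt(s).inv()*r).magnitude()
        if best is None or m<best[0]: best=(m,r)
    return best[1]
E
python3 - <<'E'
from h import *
im=cv2.imread('pics/top0.png')
hsv=cv2.cvtColor(im,cv2.COLOR_BGR2HSV)
m=((hsv[...,1]<60)&(hsv[...,2]>150)).astype(np.uint8); m[:190]=0;m[250:]=0;m[:,:110]=0;m[:,280:]=0
n,l,st,ce=cv2.connectedComponentsWithStats(m)
for i in range(1,n):
    if st[i,4]<100: continue
    c=max(cv2.findContours((l==i).astype(np.uint8),0,2)[0],key=cv2.contourArea).reshape(-1,2)
    r=cv2.minAreaRect((ray('top',c,.028)[:,:2]*1000).astype(np.float32)); print(ce[i],st[i],r)
b=im[170:270,270:400]; cv2.imwrite('pics/topcase.png',cv2.resize(b,None,fx=6,fy=6,interpolation=2))
s=cv2.imread('pics/scene0.png')[90:190,210:340]; cv2.imwrite('pics/scenecase.png',cv2.resize(s,None,fx=6,fy=6,interpolation=2))
for n,uv,z in [('case',(318,208),.096),('latch',(318,232),.04),('stain',(265,246),.12),('dropper',(296,258),.066),('jar',(369,176),.097)]: print(n,ray('top',uv,z))
E
```

```text
[187.40595903 214.32588454] [176 200  24  30 537] ((473.6110534667969, 175.50918579101562), (96.38627624511719, 66.07791900634766), 13.236166954040527)
[140.15118397 223.14754098] [129 209  23  30 549] ((440.77947998046875, 336.7733154296875), (68.2279281616211, 96.79653930664062), 83.0916519165039)
[232.73743017 223.88268156] [222 209  22  30 537] ((443.30499267578125, 19.155500411987305), (97.0267333984375, 65.68009185791016), 8.090433120727539)
case [[ 0.49799657 -0.26193484  0.096     ]]
latch [[ 0.41940727 -0.27096314  0.04      ]]
stain [[ 0.37393891 -0.08937902  0.12      ]]
dropper [[ 0.33354629 -0.19379157  0.066     ]]
jar [[ 0.60544223 -0.42965334  0.097     ]]
```

View pics/topcase.png

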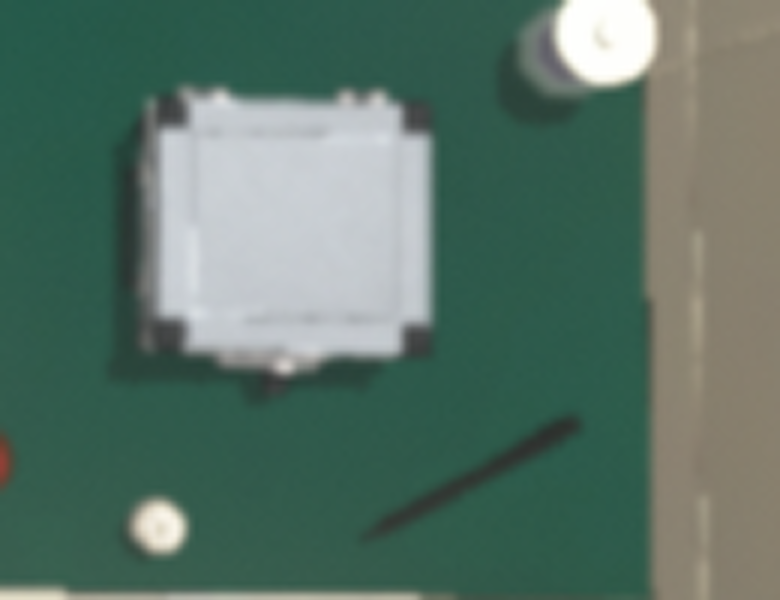

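View pics/scenecase.png

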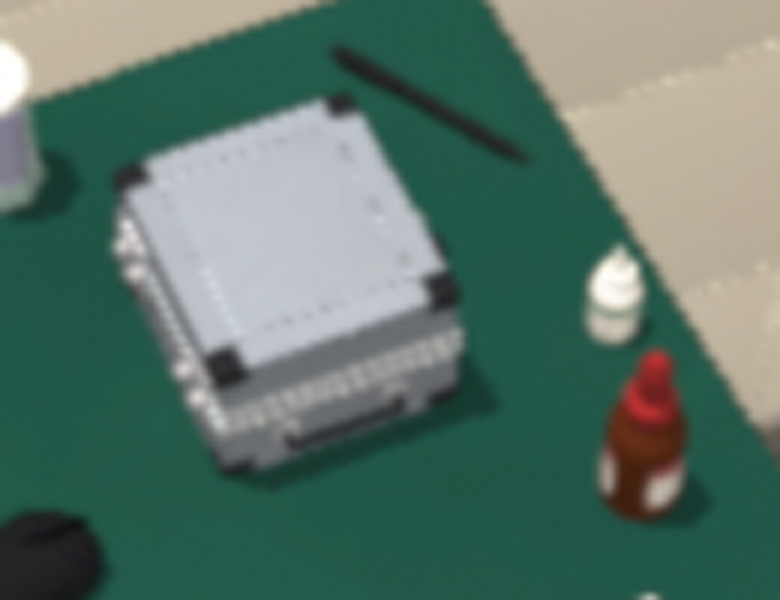

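The top view shows the three white boxes at (140,223), (187,214) and (233,224). A yellow look-alike is at (197,111). The case is at (319,208) with its black thumb piece at about (316,234) on the robot side. First I'll move the wrist camera over the boxes and then over the case.

Run:
```python
from h import *
print(to_tool([.43,.2,.27],down(np.pi/2)))
print(down(np.pi/2).as_matrix())
```

```text
(array([-29.59, -25.39,  -3.93]), array([-0.002, -0.001, -0.462]))
[[-1.000000e+00  6.123234e-17  0.000000e+00]
 [ 6.123234e-17  1.000000e+00  0.000000e+00]
 [ 0.000000e+00  0.000000e+00 -1.000000e+00]]
```

>>> play_rows:
  commands:
    - {"dx": -29.6, "dy": -25.4, "dz": -3.9, "rz": -0.46, "claw": 0}
    - {"dx": -29.6, "dy": -25.4, "dz": -3.9, "rz": -0.46, "claw": 0}
    - {"dx": -29.6, "dy": -25.4, "dz": -3.9, "rz": -0.46, "claw": 0}
    - {"dx": -29.6, "dy": -25.4, "dz": -3.9, "rz": -0.46, "claw": 0}
    - {"dx": -29.6, "dy": -25.4, "dz": -3.9, "rz": -0.46, "claw": 0}

```text
invalid input
```

Run:
```python
from h import *
print(monitor.state()['tool_pos']); print(to_tool([.43,.2,.27],down(np.pi/2)))
```

```text
[0.2782145  0.55912176 0.23031937]
(array([-29.59, -25.39,  -3.93]), array([-0.002, -0.001, -0.462]))
```

>>> play_rows:
  commands:
    - {"dx": -29.6, "dy": -25.4, "dz": -3.9, "rx": 0, "ry": 0, "rz": -0.46, "claw": 0}
    - {"dx": -29.6, "dy": -25.4, "dz": -3.9, "rx": 0, "ry": 0, "rz": -0.46, "claw": 0}
    - {"dx": -29.6, "dy": -25.4, "dz": -3.9, "rx": 0, "ry": 0, "rz": -0.46, "claw": 0}
    - {"dx": -29.6, "dy": -25.4, "dz": -3.9, "rx": 0, "ry": 0, "rz": -0.46, "claw": 0}
    - {"dx": -29.6, "dy": -25.4, "dz": -3.9, "rx": 0, "ry": 0, "rz": -0.46, "claw": 0}

```text
time: 0.65
tool_pos: [0.3737, 0.3324, 0.2552]
tool_rot: [-0.0, 0.0, 1.0, -0.001]
contact_force: [1.1, 0.3, 0.2]
gripper_width: 0.999
```

Run:
```python
from h import *
print(monitor.state()['tool_pos']); print(to_tool([.43,.2,.27],down(np.pi/2)))
```

```text
[0.37369645 0.33240432 0.25523524]
(array([ -5.64, -13.24,  -1.46]), array([-0.002, -0.001, -0.001]))
```

>>> play_rows:
  commands:
    - {"dx": -15, "dy": -15, "dz": -4, "rx": 0, "ry": 0, "rz": 0, "claw": 0}
    - {"dx": -15, "dy": -15, "dz": -4, "rx": 0, "ry": 0, "rz": 0, "claw": 0}
    - {"dx": -15, "dy": -15, "dz": -4, "rx": 0, "ry": 0, "rz": 0, "claw": 0}
    - {"dx": -15, "dy": -15, "dz": -4, "rx": 0, "ry": 0, "rz": 0, "claw": 0}
    - {"dx": -15, "dy": -15, "dz": -4, "rx": 0, "ry": 0, "rz": 0, "claw": 0}

```text
time: 1.15
tool_pos: [0.526, 0.1792, 0.296]
tool_rot: [0.0, 0.002, 1.0, -0.001]
contact_force: [-0.6, -0.3, 0.2]
gripper_width: 0.999
```

```bash
cat > wl.py <<'E'
from h import *
import sys
s=monitor.state(); im=grab_frame('wrist'); n=sys.argv[1]
cv2.imwrite(f'pics/{n}.png',im); np.savez(f'pics/{n}.npz',p=s['tool_pos'],q=s['tool_rot'])
print(s['tool_pos'])
E
python3 wl.py w1
```

```text
[0.52604591 0.17923049 0.29600402]
```

View pics/w1.png

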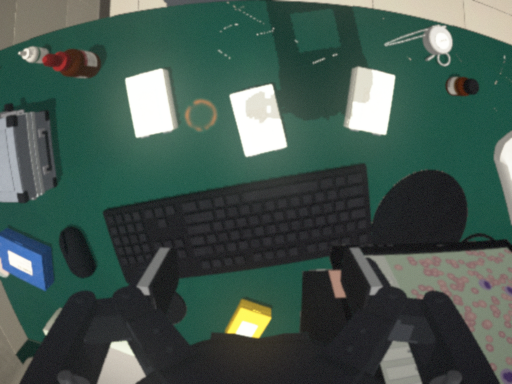

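Run:
```python
from h import *
im=cv2.imread('pics/w1.png'); d=np.load('pics/w1.npz'); s=dict(tool_pos=d['p'],tool_rot=d['q'])
cv2.imwrite('pics/w1c.png',cv2.resize(im[55:170,110:410],None,fx=2.66,fy=4,interpolation=2))
hsv=cv2.cvtColor(im,cv2.COLOR_BGR2HSV)
m=((hsv[...,1]<70)&(hsv[...,2]>140)).astype(np.uint8); m[:60]=0;m[165:]=0;m[:,:115]=0;m[:,410:]=0
n,l,st,ce=cv2.connectedComponentsWithStats(m)
for i in range(1,n):
    if st[i,4]<500: continue
    c=max(cv2.findContours((l==i).astype(np.uint8),0,2)[0],key=cv2.contourArea).reshape(-1,2)
    r=cv2.minAreaRect((wray(c,s,.028)[:,:2]*1000).astype(np.float32)); print(ce[i],st[i,4],r)
```

```text
[369.74714759 100.72506441] 2717 ((440.5474853515625, 337.4918212890625), (68.09104919433594, 93.66717529296875), 82.37605285644531)
[150.49800797 102.82397682] 2761 ((442.75732421875, 22.939455032348633), (93.7939453125, 68.46444702148438), 8.446685791015625)
[257.96474144 120.14640698] 2978 ((473.7210388183594, 177.09640502929688), (93.19636535644531, 62.2697868347168), 13.851288795471191)
```

View pics/w1c.png

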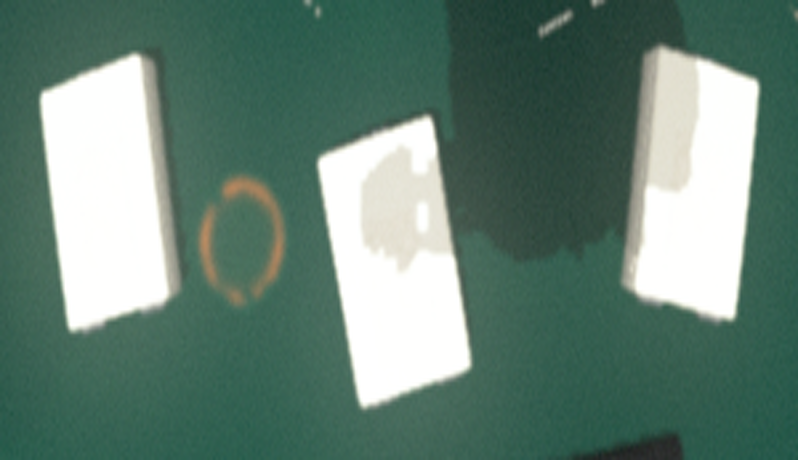

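>>> play_rows:
  commands:
    - {"dx": 10, "dy": -44, "dz": 0, "rx": 0, "ry": 0, "rz": 0, "claw": 1}
    - {"dx": 10, "dy": -44, "dz": 0, "rx": 0, "ry": 0, "rz": 0, "claw": 1}
    - {"dx": 10, "dy": -44, "dz": 0, "rx": 0, "ry": 0, "rz": 0, "claw": 1}
    - {"dx": 10, "dy": -44, "dz": 0, "rx": 0, "ry": 0, "rz": 0, "claw": 1}
    - {"dx": 10, "dy": -44, "dz": 0, "rx": 0, "ry": 0, "rz": 0, "claw": 1}

```text
time: 1.7
tool_pos: [0.4677, -0.0619, 0.2958]
tool_rot: [0.0, 0.002, 1.0, -0.001]
contact_force: [0.4, -0.4, 0.2]
gripper_width: 0.143
```

>>> play_rows:
  commands:
    - {"dx": 5, "dy": -20.5, "dz": 0, "rx": 0, "ry": 0, "rz": 0, "claw": 1}
    - {"dx": 5, "dy": -20.5, "dz": 0, "rx": 0, "ry": 0, "rz": 0, "claw": 1}
    - {"dx": 5, "dy": -20.5, "dz": 0, "rx": 0, "ry": 0, "rz": 0, "claw": 1}
    - {"dx": 5, "dy": -20.5, "dz": 0, "rx": 0, "ry": 0, "rz": 0, "claw": 1}
    - {"dx": 5, "dy": -20.5, "dz": 0, "rx": 0, "ry": 0, "rz": 0, "claw": 1}

```text
time: 2.2
tool_pos: [0.4155, -0.2692, 0.2954]
tool_rot: [-0.0, 0.004, 1.0, -0.001]
contact_force: [1.2, 0.0, -0.3]
gripper_width: -0.0
```

```bash
python3 wl.py w2
```

```text
[ 0.41552534 -0.26923611  0.29540119]
```

View pics/w2.png

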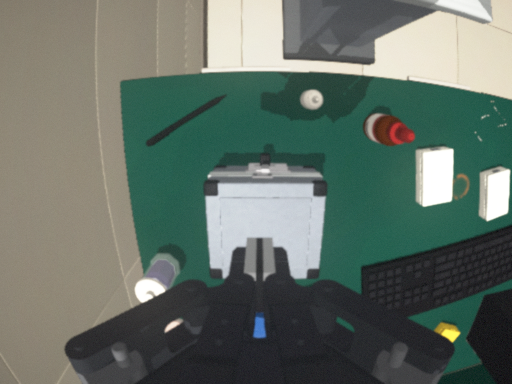

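Run:
```python
from h import *
im=cv2.imread('pics/w2.png')
cv2.imwrite('pics/w2c.png',cv2.resize(im[145:215,200:335],None,fx=5.9,fy=5.9,interpolation=2))
```

```text
(no output)
```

View pics/w2c.png

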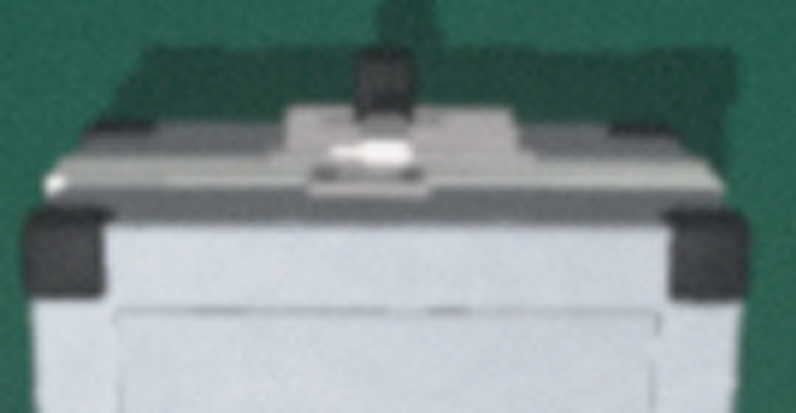

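Run:
```python
from h import *
d=np.load('pics/w2.npz'); s=dict(tool_pos=d['p'],tool_rot=d['q'])
f=lambda u,v:(200+u/5.9,145+v/5.9)
c=wray([f(22,210),f(748,210),(210,278),(320.5,277)],s,.096); print(c.round(4))
t=wray([f(356,50),f(415,50),f(356,110),f(415,110)],s,.042); print(t.round(4))
print('base',wray([f(65,165),f(715,165)],s,.052).round(4))
cc=c.mean(0); print('c',cc,'yaw',np.arctan2(c[0,0]-c[1,0],c[1,1]-c[0,1]))
# top cam
print('top',ray('top',[(270+155/6,170+98/6),(270+433/6,170+100/6),(270+433/6,170+356/6),(270+155/6,170+354/6)],.096).round(4))
```

```text
[[ 0.4297 -0.3369  0.096 ]
 [ 0.4304 -0.1875  0.096 ]
 [ 0.5692 -0.3389  0.096 ]
 [ 0.569  -0.1851  0.096 ]]
[[ 0.4068 -0.2681  0.042 ]
 [ 0.4069 -0.2546  0.042 ]
 [ 0.4209 -0.2682  0.042 ]
 [ 0.421  -0.2545  0.042 ]]
base [[ 0.431  -0.3349  0.052 ]
 [ 0.4317 -0.1855  0.052 ]]
c [ 0.49959583 -0.26208763  0.096     ] yaw -0.005098614288421807
top [[ 0.5681 -0.1895  0.096 ]
 [ 0.5691 -0.3414  0.096 ]
 [ 0.4299 -0.34    0.096 ]
 [ 0.4288 -0.1897  0.096 ]]
```

The wrist view has the case lid corners at (204,180), (327,180), (210,278) and (320,277). The case centre is therefore about (0.4995, -0.263) with yaw near 0. The thumb piece is at pixel (265,158), spanning x 0.407–0.424 with its -y face at -0.268. I'll tilt the closed fingers 0.35 rad and come down on its -y side.

Run:
```python
from h import *
r=down(np.pi/2)*R.from_rotvec([0,-.35,0]); print(r.as_matrix()[:,2])
print(to_tool([.407,-.293,.10],r))
```

```text
[ 3.42897807e-01 -2.09964351e-17 -9.39372713e-01]
(array([ 0.84, -2.38, 19.54]), array([-0.003, -0.351, -0.007]))
```

>>> play_rows:
  commands:
    - {"dx": 0.84, "dy": -2.4, "dz": 18, "rx": 0, "ry": -0.35, "rz": -0.007, "claw": 1}
    - {"dx": 0.84, "dy": -2.4, "dz": 18, "rx": 0, "ry": -0.35, "rz": -0.007, "claw": 1}
    - {"dx": 0.84, "dy": -2.4, "dz": 18, "rx": 0, "ry": -0.35, "rz": -0.007, "claw": 1}
    - {"dx": 0.84, "dy": -2.4, "dz": 19.5, "rx": 0, "ry": -0.35, "rz": -0.007, "claw": 1}
    - {"dx": 0.84, "dy": -2.4, "dz": 19.5, "rx": 0, "ry": -0.35, "rz": -0.007, "claw": 1}

```text
time: 2.75
tool_pos: [0.4035, -0.2869, 0.0919]
tool_rot: [0.169, 0.001, 0.986, 0.005]
contact_force: [-1.2, 0.8, -0.6]
gripper_width: -0.003
```

```bash
python3 - <<'E'
from h import *
r=down(np.pi/2)*R.from_rotvec([0,-.35,0]); print(monitor.state()['tool_pos'])
print(to_tool([.407,-.293,.022],r))
E
python3 wl.py w3
```

```text
[ 0.4034525  -0.28690383  0.09189614]
(array([ 1.99, -0.68,  6.7 ]), array([ 0.01 , -0.011, -0.003]))
[ 0.4034525  -0.28690383  0.09189614]
```

View pics/w3.png

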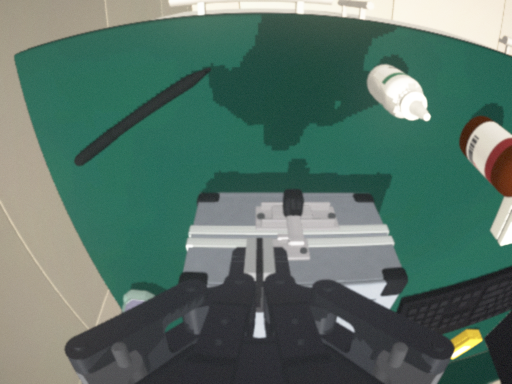

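>>> play_rows:
  commands:
    - {"dx": 1.0, "dy": -0.6, "dz": 3.4, "rx": 0, "ry": -0.01, "rz": 0, "claw": 1}
    - {"dx": 2.0, "dy": -0.6, "dz": 6.7, "rx": 0, "ry": -0.01, "rz": 0, "claw": 1}
    - {"dx": 2.0, "dy": -0.6, "dz": 6.7, "rx": 0, "ry": -0.01, "rz": 0, "claw": 1}
    - {"dx": 2.0, "dy": -0.6, "dz": 6.7, "rx": 0, "ry": -0.01, "rz": 0, "claw": 1}

```text
time: 3.2
tool_pos: [0.4116, -0.2957, 0.0298]
tool_rot: [0.178, -0.001, 0.984, 0.002]
contact_force: [-0.2, -0.3, 1.1]
gripper_width: -0.003
```

Run:
```python
from h import *
r=down(np.pi/2)*R.from_rotvec([0,-.35,0]); print(monitor.state()['tool_pos'])
print(to_tool([.407,-.276,.022],r))
```

```text
[ 0.41163938 -0.29568538  0.02984934]
(array([0.71, 1.97, 0.58]), array([0.003, 0.007, 0.001]))
```

>>> play_rows:
  commands:
    - {"dx": 0.6, "dy": 0.7, "dz": 0.4, "rx": 0, "ry": 0, "rz": 0, "claw": 1}
    - {"dx": 0.6, "dy": 1.6, "dz": 0.4, "rx": 0, "ry": 0, "rz": 0, "claw": 1}
    - {"dx": 0.6, "dy": 2.0, "dz": 0.4, "rx": 0, "ry": 0, "rz": 0, "claw": 1}
    - {"dx": 0.6, "dy": 2.4, "dz": 0.4, "rx": 0, "ry": 0, "rz": 0, "claw": 1}

```text
time: 3.6
tool_pos: [0.4085, -0.2726, 0.0261]
tool_rot: [0.179, -0.001, 0.984, -0.0]
contact_force: [0.1, -2.7, 2.3]
gripper_width: 0.001
```

>>> play_rows:
  commands:
    - {"dx": 0, "dy": 0.5, "dz": 0, "rx": 0, "ry": 0, "rz": 0, "claw": 1}
    - {"dx": 0, "dy": 0.8, "dz": 0, "rx": 0, "ry": 0, "rz": 0, "claw": 1}
    - {"dx": 0, "dy": 0.8, "dz": 0, "rx": 0, "ry": 0, "rz": 0, "claw": 1}

```text
time: 3.9
tool_pos: [0.4085, -0.27, 0.0273]
tool_rot: [0.18, -0.001, 0.984, -0.008]
contact_force: [0.3, -20.3, -11.5]
gripper_width: 0.001
```

```bash
python3 wl.py w4
python3 - <<'E'
from h import *
print(monitor.state()); cv2.imwrite('pics/s4.png',cv2.resize(grab_frame('scene')[80:200,200:350],None,fx=5,fy=5))
E
```

```text
[ 0.40853653 -0.26999253  0.02731856]
{'time': 3.95, 'joint_pos': array([-0.89202751, -0.22917582,  2.27594463,  0.35146904,  0.88133743,
       -2.66060619]), 'joint_vel': array([-0.00327213,  0.00275392, -0.00194386,  0.00576104,  0.00558709,
        0.00032785]), 'joint_efforts': array([  8.47994864, -23.35454464, -27.35012591,   3.36792827,
         3.97524118,  -0.05352597]), 'tool_pos': array([ 0.40852143, -0.27001424,  0.02729403]), 'tool_rot': array([ 1.79592750e-01, -9.17664155e-04,  9.83709958e-01, -7.76657703e-03]), 'contact_force': array([  0.3869849 , -20.50927153, -10.49238047]), 'ft_torque': array([-3.23558785,  0.76900776, -1.29336173]), 'gripper_width': -0.0009933174525993138}
```

View pics/w4.png

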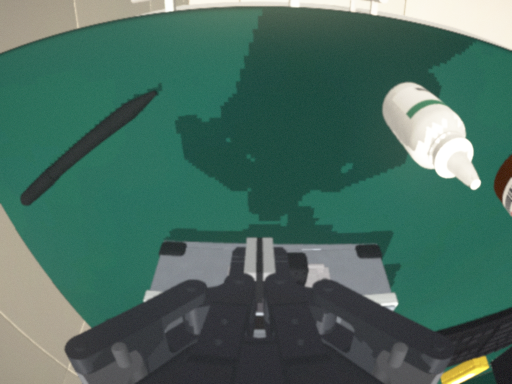

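View pics/s4.png

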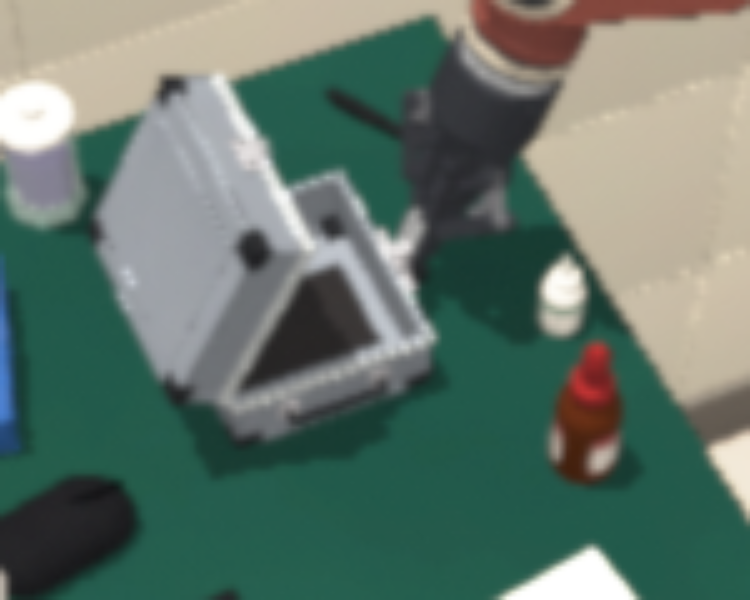

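The scene view shows the lid springing up. I'll back the finger off and head for the first box.

>>> play_rows:
  commands:
    - {"dx": 0, "dy": -1.2, "dz": 0, "rx": 0, "ry": 0, "rz": 0, "claw": 1}
    - {"dx": 0, "dy": -2.2, "dz": 0, "rx": 0, "ry": 0, "rz": 0, "claw": 1}
    - {"dx": -2, "dy": -2.2, "dz": -5, "rx": 0, "ry": 0.1, "rz": 0, "claw": 1}
    - {"dx": -4, "dy": -2.2, "dz": -16, "rx": 0, "ry": 0.35, "rz": 0, "claw": 1}
    - {"dx": -4, "dy": -2.2, "dz": -16, "rx": 0, "ry": 0.35, "rz": 0, "claw": 1}

```text
time: 4.5
tool_pos: [0.3916, -0.2892, 0.1781]
tool_rot: [0.003, 0.001, 1.0, -0.007]
contact_force: [-0.3, 0.2, 0.9]
gripper_width: 0.001
```

>>> play_rows:
  commands:
    - {"dx": 0, "dy": 0, "dz": -9, "rx": 0, "ry": 0.17, "rz": 0, "claw": 0}
    - {"dx": 0, "dy": 0, "dz": -9, "rx": 0, "ry": 0.17, "rz": 0, "claw": 0}
    - {"dx": 0, "dy": 0, "dz": -9, "rx": 0, "ry": 0.17, "rz": 0, "claw": 0}

```text
time: 4.8
tool_pos: [0.3942, -0.2893, 0.2754]
tool_rot: [-0.078, 0.001, 0.997, -0.01]
contact_force: [0.3, 0.8, 0.1]
gripper_width: 0.51
```

Run:
```python
from h import *
print(monitor.state()['tool_pos'])
print(to_tool([.443,.0195,.20],down(np.pi/2+np.deg2rad(8.3))))
cv2.imwrite('pics/t5.png',cv2.resize(grab_frame('top')[140:280,200:400],None,fx=4,fy=4))
```

```text
[ 0.39424057 -0.28926433  0.27535477]
(array([-5.89, 31.03,  6.04]), array([-0.009, -0.158, -0.146]))
```

View pics/t5.png

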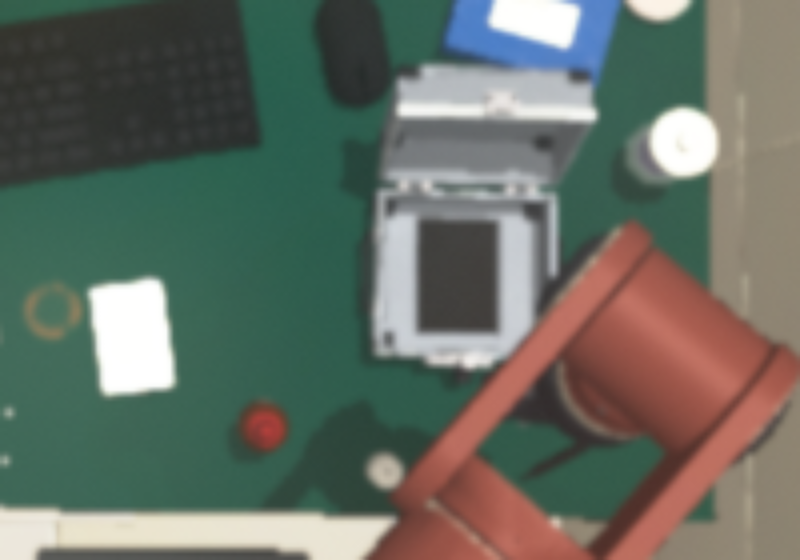

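>>> play_rows:
  commands:
    - {"dx": -5.9, "dy": 31, "dz": 3, "rx": 0, "ry": -0.16, "rz": -0.146, "claw": 0}
    - {"dx": -5.9, "dy": 31, "dz": 3, "rx": 0, "ry": -0.16, "rz": -0.146, "claw": 0}
    - {"dx": -5.9, "dy": 31, "dz": 3, "rx": 0, "ry": -0.16, "rz": -0.146, "claw": 0}
    - {"dx": -5.9, "dy": 31, "dz": 3, "rx": 0, "ry": -0.16, "rz": -0.146, "claw": 0}
    - {"dx": -5.9, "dy": 31, "dz": 3, "rx": 0, "ry": -0.16, "rz": -0.146, "claw": 0}

```text
time: 5.35
tool_pos: [0.4333, -0.0418, 0.2332]
tool_rot: [-0.002, -0.072, 0.997, -0.002]
contact_force: [1.6, 0.5, 0.7]
gripper_width: 1.0
```

Run:
```python
from h import *
print(monitor.state()['tool_pos'])
print(to_tool([.443,.0195,.12],down(np.pi/2+np.deg2rad(8.3))))
f=lambda u,v:(200+u/4,140+v/4)
p=ray('top',[f(416,222),f(500,222),f(500,332),f(418,332)],.006);print(p.round(4),p.mean(0))
```

```text
[ 0.43334632 -0.04184898  0.23319154]
(array([-1.89,  5.97, 11.29]), array([-0.004, -0.005, -0.001]))
[[ 0.5454 -0.2281  0.006 ]
 [ 0.5464 -0.3017  0.006 ]
 [ 0.4504 -0.3011  0.006 ]
 [ 0.4494 -0.2298  0.006 ]] [ 0.49787394 -0.26517977  0.006     ]
```

>>> play_rows:
  commands:
    - {"dx": -1.9, "dy": 6.0, "dz": 5, "rx": 0, "ry": 0, "rz": 0, "claw": 0}
    - {"dx": -1.9, "dy": 6.0, "dz": 9, "rx": 0, "ry": 0, "rz": 0, "claw": 0}
    - {"dx": -1.9, "dy": 6.0, "dz": 11.3, "rx": 0, "ry": 0, "rz": 0, "claw": 0}
    - {"dx": -1.9, "dy": 6.0, "dz": 11.3, "rx": 0, "ry": 0, "rz": 0, "claw": 0}

```text
time: 5.75
tool_pos: [0.4366, 0.0215, 0.1117]
tool_rot: [-0.01, -0.073, 0.997, -0.0]
contact_force: [-1.2, 0.2, -1.2]
gripper_width: 0.995
```

```bash
python3 wl.py w6
python3 - <<'E'
from h import *
print(to_tool([.443,.0195,.004],down(np.pi/2+np.deg2rad(8.3))))
E
```

```text
[0.43656087 0.02149397 0.11167643]
(array([-0.51, -0.15, 11.15]), array([-0.001, -0.014, -0.001]))
```

View pics/w6.png

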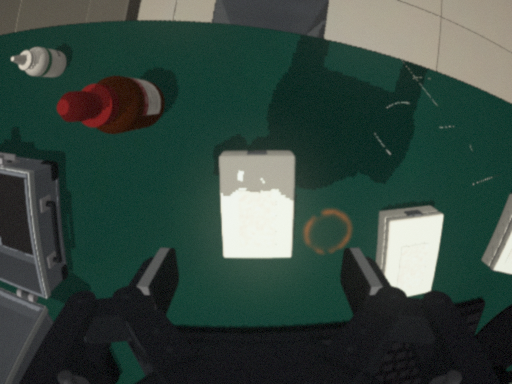

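Run:
```python
from h import *
d=np.load('pics/w6.npz'); s=dict(tool_pos=d['p'],tool_rot=d['q'])
c=wray([(220,158),(295,158),(223,258),(293,258)],s,.028);print(c.round(4),c.mean(0))
c=wray([(379,218),(440,213),(385,290),(428,296)],s,.028);print(c.round(4),c.mean(0))
```

```text
[[ 0.4048 -0.0143  0.028 ]
 [ 0.3962  0.0439  0.028 ]
 [ 0.4922 -0.0024  0.028 ]
 [ 0.4832  0.0584  0.028 ]] [0.44411579 0.02141594 0.028     ]
[[0.4359 0.1276 0.028 ]
 [0.423  0.1922 0.028 ]
 [0.5101 0.1593 0.028 ]
 [0.5165 0.2176 0.028 ]] [0.47137926 0.17416102 0.028     ]
```

>>> play_rows:
  commands:
    - {"dx": -0.6, "dy": 0, "dz": 5, "rx": 0, "ry": -0.014, "rz": 0, "claw": 0}
    - {"dx": -0.7, "dy": 0, "dz": 9, "rx": 0, "ry": -0.014, "rz": 0, "claw": 0}
    - {"dx": -0.8, "dy": 0, "dz": 10.7, "rx": 0, "ry": -0.014, "rz": 0, "claw": 0}
    - {"dx": -0.8, "dy": 0, "dz": 10.7, "rx": 0, "ry": -0.014, "rz": 0, "claw": 0}

```text
time: 6.2
tool_pos: [0.4443, 0.0207, 0.0073]
tool_rot: [-0.002, -0.071, 0.997, 0.0]
contact_force: [-0.2, 0.6, -0.6]
gripper_width: 1.0
```

>>> play_rows:
  commands:
    - {"dx": 0, "dy": 0, "dz": 0, "rx": 0, "ry": 0, "rz": 0, "claw": 0.6}
    - {"dx": 0, "dy": 0, "dz": 0, "rx": 0, "ry": 0, "rz": 0, "claw": 0.6}
    - {"dx": 0, "dy": 0, "dz": 0, "rx": 0, "ry": 0, "rz": 0, "claw": 0.6}
    - {"dx": 0, "dy": 0, "dz": 0, "rx": 0, "ry": 0, "rz": 0, "claw": 0.6}

```text
time: 6.6
tool_pos: [0.4471, 0.0201, 0.0104]
tool_rot: [0.0, -0.071, 0.997, -0.001]
contact_force: [-1.0, -2.3, 5.7]
gripper_width: 0.685
```

>>> play_rows:
  commands:
    - {"dx": 0, "dy": 0, "dz": -2, "rx": 0, "ry": 0, "rz": 0, "claw": 0.6}
    - {"dx": 0, "dy": 0, "dz": -5, "rx": 0, "ry": 0, "rz": 0, "claw": 0.6}
    - {"dx": 0, "dy": 0, "dz": -5, "rx": 0, "ry": 0, "rz": 0, "claw": 0.6}
    - {"dx": 0, "dy": 0, "dz": -5, "rx": 0, "ry": 0, "rz": 0, "claw": 0.6}
    - {"dx": 0, "dy": 0, "dz": -5, "rx": 0, "ry": 0, "rz": 0, "claw": 0.6}

```text
time: 7.1
tool_pos: [0.4462, 0.0202, 0.0595]
tool_rot: [-0.0, -0.071, 0.997, -0.0]
contact_force: [-0.6, -0.3, -1.8]
gripper_width: 0.681
```

```bash
python3 wl.py w7
python3 - <<'E'
from h import *
for _ in range(5):
    s=monitor.state();print(s['contact_force'],s['ft_torque'],s['joint_efforts'][1:3],s['gripper_width']); grab_frame('top')
E
```

```text
[0.44616343 0.02024531 0.05948448]
[-0.09379084  0.6210925  -0.67224781] [ 0.01025844  0.0001133  -0.03147602] [-24.77951646 -34.15284991] 0.6845611279874714
[-0.15681488  0.55053672 -0.74894448] [ 0.01615857  0.00469662 -0.01674373] [-24.59081233 -33.90750289] 0.6837617756054354
[-0.56552513 -0.92915319 -1.029178  ] [-0.02018632 -0.0435839  -0.02178516] [-24.44158852 -33.7350297 ] 0.6805028360408658
[ 0.40416273 -0.47866675 -1.53726466] [-0.01473376  0.00703842  0.03283304] [-24.33220983 -33.62282395] 0.6836000641635748
[-0.17768971  0.03203196 -1.68417899] [-0.04361761  0.01306576  0.06643309] [-24.25598681 -33.55761409] 0.6812931069269382
```

View pics/w7.png

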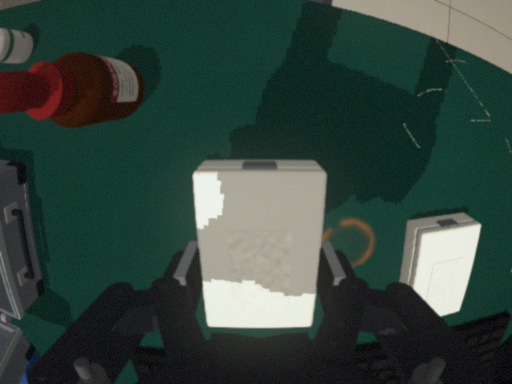

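Run:
```python
from h import *
print(proj('scene',[.446,.02,.06])); u,v=proj('scene',[.446,.02,.06])[0].astype(int)
print(monitor.state()['contact_force'],monitor.state()['tool_pos'])
cv2.imwrite('pics/s7.png',cv2.resize(grab_frame('scene')[v-45:v+30,u-50:u+50],None,fx=8,fy=8,interpolation=2))
```

```text
[[311.57286051 197.58222081]]
[-0.2569259  -0.62336653 -1.29641815] [0.44647121 0.02020947 0.05958252]
```

View pics/s7.png

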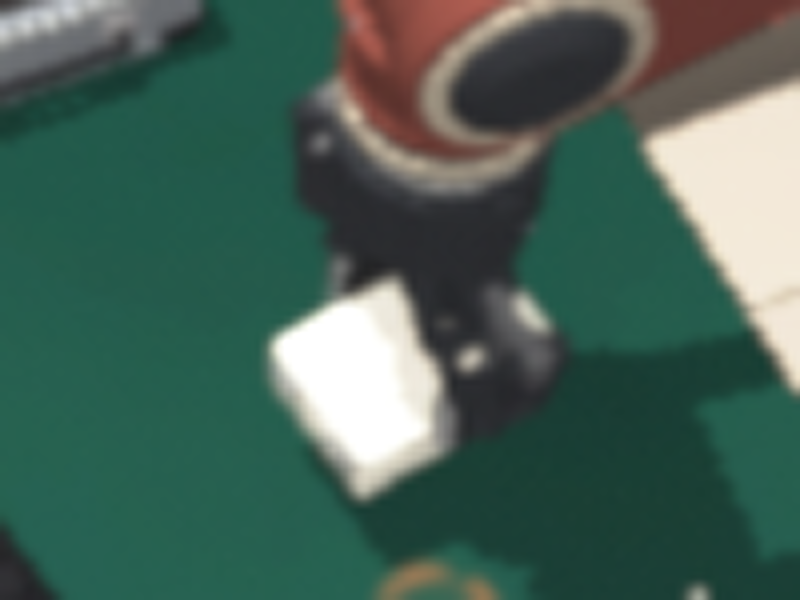

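Run:
```python
from h import *
d=np.load('pics/w7.npz'); s=dict(tool_pos=d['p'],tool_rot=d['q'])
for z in (.07,.075,.08,.085):
    c=wray([(195,172),(326,172),(207,328),(315,328)],s,z);print(z,np.linalg.norm(c[0]-c[1]),np.linalg.norm(c[2]-c[3]),np.linalg.norm(c[0]-c[2]),c.mean(0))
```

```text
0.07 0.06143268816027701 0.06571122009817662 0.09635647958058957 [0.44769624 0.02122722 0.07      ]
0.075 0.05913229198978174 0.06325061087531406 0.09274833409212765 [0.4447286  0.02076659 0.075     ]
0.08 0.05683189581928648 0.060790001652451506 0.08914018860366571 [0.44176097 0.02030595 0.08      ]
0.085 0.054531499648791205 0.058329392429588935 0.08553204311520374 [0.43879333 0.01984531 0.085     ]
```

Box A at (0.444, 0.021) weighs about 1.3 N, so it is the lightest. I'll put it back and heft box B.

>>> play_rows:
  commands:
    - {"dx": 0, "dy": 0, "dz": 2.5, "rx": 0, "ry": 0, "rz": 0, "claw": 0.6}
    - {"dx": 0, "dy": 0, "dz": 4.0, "rx": 0, "ry": 0, "rz": 0, "claw": 0.6}
    - {"dx": 0, "dy": 0, "dz": 4.8, "rx": 0, "ry": 0, "rz": 0, "claw": 0.6}
    - {"dx": 0, "dy": 0, "dz": 5.0, "rx": 0, "ry": 0, "rz": 0, "claw": 0.6}
    - {"dx": 0, "dy": 0, "dz": 5.0, "rx": 0, "ry": 0, "rz": 0, "claw": 0.6}

```text
time: 7.95
tool_pos: [0.447, 0.0201, 0.0104]
tool_rot: [-0.0, -0.071, 0.997, -0.0]
contact_force: [-2.4, 0.2, 2.0]
gripper_width: 0.684
```

>>> play_rows:
  commands:
    - {"dx": 0, "dy": 0, "dz": 0, "rx": 0, "ry": 0, "rz": 0, "claw": 0}
    - {"dx": 0, "dy": 0, "dz": 0, "rx": 0, "ry": 0, "rz": 0, "claw": 0}
    - {"dx": 0, "dy": 0, "dz": 0, "rx": 0, "ry": 0, "rz": 0, "claw": 0}

```text
time: 8.25
tool_pos: [0.4473, 0.0201, 0.0107]
tool_rot: [0.0, -0.071, 0.997, -0.001]
contact_force: [0.6, 0.3, -0.1]
gripper_width: 0.999
```

Run:
```python
from h import *
s=monitor.state();print(s['tool_pos'],s['contact_force'])
r=down(np.pi/2+np.deg2rad(13.6))
print(to_tool([.473,.1755,.09],r))
```

```text
[0.44733119 0.02010927 0.0107105 ] [ 0.56667167  0.25664718 -0.12371065]
(array([-4.75, 15.01, -7.94]), array([-0.001,  0.   , -0.095]))
```

>>> play_rows:
  commands:
    - {"dx": 0, "dy": 0, "dz": -5, "rx": 0, "ry": 0, "rz": 0, "claw": 0}
    - {"dx": -1.5, "dy": 5, "dz": -9, "rx": 0, "ry": 0, "rz": -0.05, "claw": 0}
    - {"dx": -3, "dy": 10, "dz": -9, "rx": 0, "ry": 0, "rz": -0.095, "claw": 0}
    - {"dx": -4.7, "dy": 15, "dz": -9, "rx": 0, "ry": 0, "rz": -0.095, "claw": 0}
    - {"dx": -4.7, "dy": 15, "dz": -9, "rx": 0, "ry": 0, "rz": -0.095, "claw": 0}

```text
time: 8.75
tool_pos: [0.4735, 0.1789, 0.102]
tool_rot: [0.002, -0.12, 0.993, 0.0]
contact_force: [-0.0, -0.7, -0.7]
gripper_width: 1.001
```

```bash
python3 wl.py w8
python3 - <<'E'
from h import *
r=down(np.pi/2+np.deg2rad(13.6))
print(to_tool([.473,.1755,.015],r))
E
```

```text
[0.47346738 0.17885776 0.10198417]
(array([ 0.17, -0.4 ,  8.67]), array([0.001, 0.003, 0.004]))
```

View pics/w8.png

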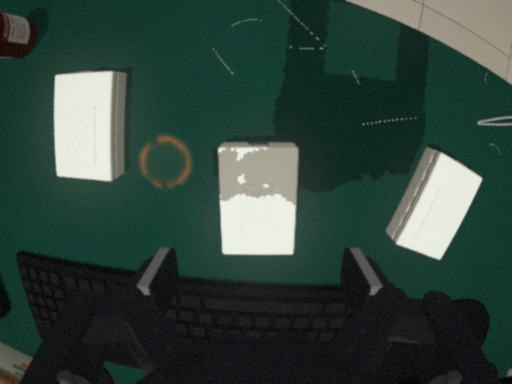

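Run:
```python
from h import *
d=np.load('pics/w8.npz'); s=dict(tool_pos=d['p'],tool_rot=d['q'])
c=wray([(219,150),(298,150),(222,254),(295,254)],s,.028);print(c.mean(0))
print(to_tool([*c.mean(0)[:2],.015],down(np.pi/2+np.deg2rad(13.6))))
c=wray([(431,150),(481,178),(397,242),(438,258)],s,.028);print(c.round(3),c.mean(0))
```

```text
[0.4745678  0.17839606 0.028     ]
(array([-0.05, -0.15,  8.67]), array([0.001, 0.003, 0.004]))
[[0.394 0.306 0.028]
 [0.4   0.374 0.028]
 [0.48  0.306 0.028]
 [0.487 0.362 0.028]] [0.44022717 0.33708207 0.028     ]
```

>>> play_rows:
  commands:
    - {"dx": 0, "dy": -0.1, "dz": 5, "rx": 0, "ry": 0, "rz": 0, "claw": 0}
    - {"dx": 0, "dy": -0.1, "dz": 7.5, "rx": 0, "ry": 0, "rz": 0, "claw": 0}
    - {"dx": 0, "dy": -0.1, "dz": 8.7, "rx": 0, "ry": 0, "rz": 0, "claw": 0}
    - {"dx": 0, "dy": -0.1, "dz": 8.7, "rx": 0, "ry": 0, "rz": 0, "claw": 0}
    - {"dx": 0, "dy": -0.1, "dz": 8.7, "rx": 0, "ry": 0, "rz": 0, "claw": 0.6}

```text
time: 9.3
tool_pos: [0.4749, 0.1786, 0.0157]
tool_rot: [0.002, -0.12, 0.993, 0.001]
contact_force: [0.7, 0.5, 0.6]
gripper_width: 0.856
```

>>> play_rows:
  commands:
    - {"dx": 0, "dy": 0, "dz": 0, "rx": 0, "ry": 0, "rz": 0, "claw": 0.6}
    - {"dx": 0, "dy": 0, "dz": 0, "rx": 0, "ry": 0, "rz": 0, "claw": 0.6}
    - {"dx": 0, "dy": 0, "dz": 0, "rx": 0, "ry": 0, "rz": 0, "claw": 0.6}

```text
time: 9.6
tool_pos: [0.4768, 0.1785, 0.0182]
tool_rot: [0.004, -0.12, 0.993, 0.0]
contact_force: [-1.8, -1.9, 6.2]
gripper_width: 0.678
```

>>> play_rows:
  commands:
    - {"dx": 0, "dy": 0, "dz": -2, "rx": 0, "ry": 0, "rz": 0, "claw": 0.6}
    - {"dx": 0, "dy": 0, "dz": -5, "rx": 0, "ry": 0, "rz": 0, "claw": 0.6}
    - {"dx": 0, "dy": 0, "dz": -5, "rx": 0, "ry": 0, "rz": 0, "claw": 0.6}
    - {"dx": 0, "dy": 0, "dz": -5, "rx": 0, "ry": 0, "rz": 0, "claw": 0.6}
    - {"dx": 0, "dy": 0, "dz": -5, "rx": 0, "ry": 0, "rz": 0, "claw": 0.6}

```text
time: 10.1
tool_pos: [0.4746, 0.1781, 0.066]
tool_rot: [0.002, -0.12, 0.993, 0.0]
contact_force: [-0.0, 0.5, -7.6]
gripper_width: 0.672
```

```bash
python3 wl.py w9
python3 - <<'E'
from h import *
for _ in range(4):
    s=monitor.state();print(s['tool_pos'],s['contact_force'],s['gripper_width']); grab_frame('top')
E
```

```text
[0.47459638 0.17809623 0.06601659]
[0.47446449 0.17808993 0.06581014] [ 0.28810696 -0.81517022 -7.00942582] 0.6753374740881413
[0.47467616 0.1781003  0.0659749 ] [-0.1288117  -0.76350823 -6.235724  ] 0.6733858279764691
[0.47490725 0.17816244 0.06623307] [-0.3209191  -0.50670808 -5.68511781] 0.6711585033233005
[0.47519631 0.17821145 0.06656365] [-4.74576722e-04 -9.94704809e-01 -5.98997492e+00] 0.673404440296533
```

View pics/w9.png

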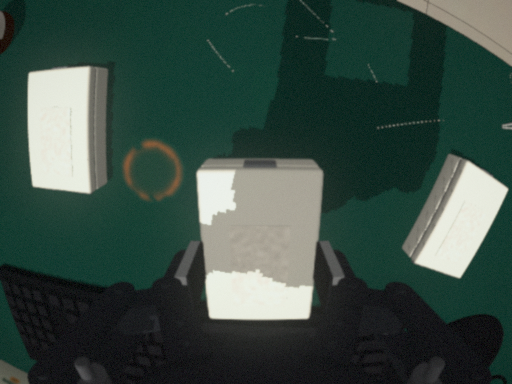

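Box B reads about 6.1 N, so it is the heaviest and goes on the pad now. Box C must be the middle one.

Run:
```python
from h import *
d=np.load('pics/w9.npz'); s=dict(tool_pos=d['p'],tool_rot=d['q'])
c=wray([(196,167),(322,167),(208,319),(311,319)],s,.0762);print(c.round(3),Rt(s).inv().apply(c.mean(0)-s['tool_pos']))
print(to_tool([.501,-.264,.20],down(np.pi/2)))
```

```text
[[0.434 0.138 0.076]
 [0.42  0.195 0.076]
 [0.523 0.159 0.076]
 [0.509 0.218 0.076]] [ 0.0031689  -0.00013342 -0.01019834]
(array([  7.99, -43.56, -13.34]), array([0.   , 0.006, 0.241]))
```

>>> play_rows:
  commands:
    - {"dx": 1.5, "dy": -3, "dz": -4, "rx": 0, "ry": 0, "rz": 0.05, "claw": 0.6}
    - {"dx": 3, "dy": -8, "dz": -8, "rx": 0, "ry": 0, "rz": 0.1, "claw": 0.6}
    - {"dx": 4, "dy": -13, "dz": -11, "rx": 0, "ry": 0, "rz": 0.15, "claw": 0.6}
    - {"dx": 5, "dy": -18, "dz": -13, "rx": 0, "ry": 0, "rz": 0.2, "claw": 0.6}
    - {"dx": 6, "dy": -23, "dz": -13.3, "rx": 0, "ry": 0, "rz": 0.24, "claw": 0.6}

```text
time: 10.85
tool_pos: [0.471, -0.0313, 0.1964]
tool_rot: [0.005, -0.0, 1.0, 0.0]
contact_force: [2.0, -0.7, -6.3]
gripper_width: 0.674
```

Run:
```python
from h import *
print(monitor.state()['tool_pos'],to_tool([.502,-.264,.18],down(np.pi/2)))
```

```text
[ 0.47103996 -0.0312799   0.19637059] (array([ -3.07, -23.27,   1.66]), array([0.   , 0.011, 0.   ]))
```

>>> play_rows:
  commands:
    - {"dx": -1, "dy": -5, "dz": 0.5, "rx": 0, "ry": 0.01, "rz": 0, "claw": 0.6}
    - {"dx": -2, "dy": -10, "dz": 1, "rx": 0, "ry": 0.01, "rz": 0, "claw": 0.6}
    - {"dx": -3.1, "dy": -15, "dz": 1.6, "rx": 0, "ry": 0.01, "rz": 0, "claw": 0.6}
    - {"dx": -3.1, "dy": -20, "dz": 1.6, "rx": 0, "ry": 0.01, "rz": 0, "claw": 0.6}
    - {"dx": -3.1, "dy": -23.3, "dz": 1.6, "rx": 0, "ry": 0.01, "rz": 0, "claw": 0.6}

```text
time: 11.35
tool_pos: [0.5017, -0.267, 0.1795]
tool_rot: [-0.0, 0.001, 1.0, 0.0]
contact_force: [0.6, 1.1, -5.2]
gripper_width: 0.675
```

>>> play_rows:
  commands:
    - {"dx": 0, "dy": 0, "dz": 0, "rx": 0, "ry": 0, "rz": 0, "claw": 0.6}
    - {"dx": 0, "dy": 0, "dz": 0, "rx": 0, "ry": 0, "rz": 0, "claw": 0.6}

```text
time: 11.55
tool_pos: [0.5012, -0.2677, 0.1785]
tool_rot: [-0.001, 0.002, 1.0, 0.001]
contact_force: [-0.6, 0.2, -6.8]
gripper_width: 0.673
```

```bash
python3 wl.py w10
python3 - <<'E'
from h import *
print(monitor.state()['tool_pos'],to_tool([.502,-.264,.10],down(np.pi/2)))
E
```

```text
[ 0.50117798 -0.26767254  0.17845124]
[ 0.50130885 -0.26662577  0.17853389] (array([-0.08,  0.24,  7.85]), array([ 0.002, -0.002, -0.002]))
```

View pics/w10.png

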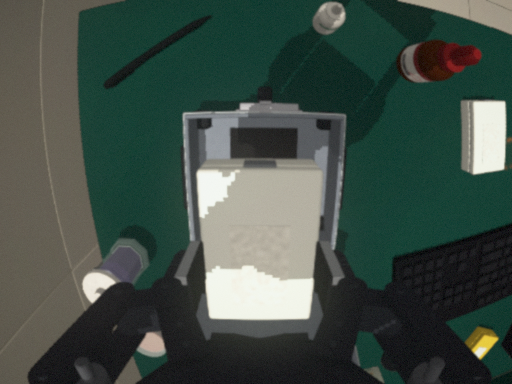

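Run:
```python
from h import *
d=np.load('pics/w10.npz'); s=dict(tool_pos=d['p'],tool_rot=d['q'])
print(wray([(184,114),(346,114)],s,.052).round(4)); print(wray([(231,129),(298,129)],s,.006).round(4))
```

```text
[[ 0.432  -0.3363  0.052 ]
 [ 0.4318 -0.1869  0.052 ]]
[[ 0.4513 -0.2972  0.006 ]
 [ 0.4513 -0.2258  0.006 ]]
```

>>> play_rows:
  commands:
    - {"dx": -0.2, "dy": 0.45, "dz": 4, "rx": 0, "ry": 0, "rz": 0, "claw": 0.6}
    - {"dx": -0.2, "dy": 0.45, "dz": 8, "rx": 0, "ry": 0, "rz": 0, "claw": 0.6}
    - {"dx": -0.2, "dy": 0.45, "dz": 11, "rx": 0, "ry": 0, "rz": 0, "claw": 0.6}
    - {"dx": -0.2, "dy": 0.45, "dz": 13, "rx": 0, "ry": 0, "rz": 0, "claw": 0.6}
    - {"dx": -0.2, "dy": 0.45, "dz": 13.5, "rx": 0, "ry": 0, "rz": 0, "claw": 0.6}

```text
time: 12.1
tool_pos: [0.501, -0.2586, 0.04]
tool_rot: [-0.004, -0.0, 1.0, 0.003]
contact_force: [-0.9, 0.9, -6.6]
gripper_width: 0.671
```

Run:
```python
from h import *
s=monitor.state();print(s['tool_pos'],s['contact_force'],to_tool([.503,-.262,.024],down(np.pi/2)))
```

```text
[ 0.50100466 -0.25857311  0.03996272] [-0.86896653  0.94359941 -6.63379072] (array([-0.21, -0.35,  1.59]), array([ 0.007, -0.007,  0.   ]))
```

>>> play_rows:
  commands:
    - {"dx": -0.2, "dy": -0.25, "dz": 0.6, "rx": 0.005, "ry": -0.006, "rz": 0, "claw": 0.6}
    - {"dx": -0.2, "dy": -0.25, "dz": 1.2, "rx": 0.005, "ry": -0.006, "rz": 0, "claw": 0.6}
    - {"dx": -0.2, "dy": -0.25, "dz": 1.6, "rx": 0.005, "ry": -0.006, "rz": 0, "claw": 0.6}
    - {"dx": -0.2, "dy": -0.25, "dz": 1.6, "rx": 0.005, "ry": -0.006, "rz": 0, "claw": 0.6}

```text
time: 12.5
tool_pos: [0.5035, -0.2613, 0.0247]
tool_rot: [0.0, -0.0, 1.0, 0.0]
contact_force: [-0.0, 0.4, -6.3]
gripper_width: 0.676
```

>>> play_rows:
  commands:
    - {"dx": 0, "dy": 0, "dz": 0.2, "rx": 0, "ry": 0, "rz": 0, "claw": 0.6}
    - {"dx": 0, "dy": 0, "dz": 0.3, "rx": 0, "ry": 0, "rz": 0, "claw": 0.6}

```text
time: 12.7
tool_pos: [0.5039, -0.2616, 0.0242]
tool_rot: [-0.0, -0.0, 1.0, 0.001]
contact_force: [-8.1, 5.3, 12.2]
gripper_width: 0.676
```

>>> play_rows:
  commands:
    - {"dx": 0, "dy": 0, "dz": -0.1, "rx": 0, "ry": 0, "rz": 0, "claw": 0.6}
    - {"dx": 0, "dy": 0, "dz": -0.1, "rx": 0, "ry": 0, "rz": 0, "claw": 0.1}
    - {"dx": 0, "dy": 0, "dz": -0.1, "rx": 0, "ry": 0, "rz": 0, "claw": 0.1}
    - {"dx": 0, "dy": 0, "dz": -0.1, "rx": 0, "ry": 0, "rz": 0, "claw": 0.1}

```text
time: 13.1
tool_pos: [0.5048, -0.2623, 0.0263]
tool_rot: [0.001, -0.0, 1.0, -0.0]
contact_force: [0.4, 0.9, -0.2]
gripper_width: 0.902
```

>>> play_rows:
  commands:
    - {"dx": 0, "dy": 0, "dz": -3, "rx": 0, "ry": 0, "rz": 0, "claw": 0.1}
    - {"dx": 0, "dy": 0, "dz": -8, "rx": 0, "ry": 0, "rz": 0, "claw": 0.1}
    - {"dx": 0, "dy": 0, "dz": -13, "rx": 0, "ry": 0, "rz": 0, "claw": 0.1}
    - {"dx": 0, "dy": 2, "dz": -16, "rx": 0, "ry": 0, "rz": 0, "claw": 0}

```text
time: 13.5
tool_pos: [0.5063, -0.2446, 0.1919]
tool_rot: [0.004, 0.001, 1.0, -0.003]
contact_force: [0.3, -0.3, 0.8]
gripper_width: 1.001
```

```bash
python3 wl.py w11
python3 - <<'E'
from h import *
s=monitor.state();print(s['tool_pos'],s['contact_force'],to_tool([.442,.339,.15],down(np.pi/2-np.deg2rad(7.5))))
E
```

```text
[ 0.50628391 -0.24460794  0.19192338]
[ 0.50832982 -0.2423479   0.19668376] [3.10926176 0.58248998 3.32148749] (array([ 6.66, 58.17,  4.23]), array([-0.005,  0.014,  0.131]))
```

View pics/w11.png

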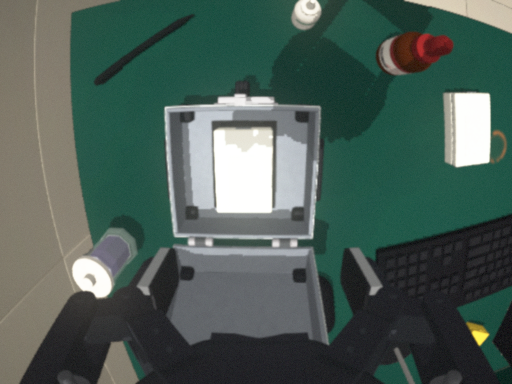

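Run:
```python
from h import *
d=np.load('pics/w11.npz'); s=dict(tool_pos=d['p'],tool_rot=d['q'])
c=wray([(215,126),(274,126),(274,212),(217,212)],s,.034);print(c.round(4),c.mean(0))
print(wray([(167,108),(321,106)],s,.052).round(4))
d=np.load('pics/w1.npz'); s=dict(tool_pos=d['p'],tool_rot=d['q'])
for z in (.05,.1,.2):print(wray([(345,247),(500,240)],s,z).round(3))
```

```text
[[ 0.4532 -0.2903  0.034 ]
 [ 0.4537 -0.2305  0.034 ]
 [ 0.5467 -0.2293  0.034 ]
 [ 0.5468 -0.2918  0.034 ]] [ 0.5001124  -0.26047061  0.034     ]
[[ 0.4322 -0.3348  0.052 ]
 [ 0.4318 -0.1865  0.052 ]]
[[0.658 0.309 0.05 ]
 [0.667 0.643 0.05 ]]
[[0.631 0.292 0.1  ]
 [0.639 0.583 0.1  ]]
[[0.577 0.259 0.2  ]
 [0.583 0.465 0.2  ]]
```

>>> play_rows:
  commands:
    - {"dx": 1, "dy": 5, "dz": 0, "rx": 0, "ry": 0.014, "rz": 0.02, "claw": 0}
    - {"dx": 2, "dy": 10, "dz": 0, "rx": 0, "ry": 0.014, "rz": 0.05, "claw": 0}
    - {"dx": 3, "dy": 15, "dz": 0, "rx": 0, "ry": 0.014, "rz": 0.08, "claw": 0}
    - {"dx": 4, "dy": 20, "dz": 0, "rx": 0, "ry": 0.014, "rz": 0.1, "claw": 0}
    - {"dx": 5, "dy": 25, "dz": 0, "rx": 0, "ry": 0.014, "rz": 0.13, "claw": 0}

```text
time: 14.05
tool_pos: [0.4587, 0.0042, 0.1947]
tool_rot: [0.001, 0.066, 0.998, -0.003]
contact_force: [0.5, 0.9, 0.6]
gripper_width: 0.998
```

Run:
```python
from h import *
s=monitor.state();print(s['tool_pos'],s['contact_force'],to_tool([.442,.339,.13],down(np.pi/2-np.deg2rad(7.5))))
```

```text
[0.45871952 0.00421699 0.19472105] [0.50467978 0.9218679  0.61561405] (array([ 6.05, 33.  ,  6.3 ]), array([-0.005,  0.002, -0.   ]))
```

Box B sits centred at (0.500, -0.2605), within about 1–2 mm of the pad centre. The monitor's near edge is at x ≥ 0.58, clear of box C. On to box C.

>>> play_rows:
  commands:
    - {"dx": 1, "dy": 5, "dz": 0, "rx": 0, "ry": 0, "rz": 0, "claw": 0}
    - {"dx": 2, "dy": 10, "dz": 1, "rx": 0, "ry": 0, "rz": 0, "claw": 0}
    - {"dx": 3, "dy": 15, "dz": 2, "rx": 0, "ry": 0, "rz": 0, "claw": 0}
    - {"dx": 4, "dy": 20, "dz": 3, "rx": 0, "ry": 0, "rz": 0, "claw": 0}
    - {"dx": 5, "dy": 25, "dz": 4, "rx": 0, "ry": 0, "rz": 0, "claw": 0}

```text
time: 14.55
tool_pos: [0.4423, 0.2503, 0.1555]
tool_rot: [0.001, 0.065, 0.998, -0.002]
contact_force: [1.0, -1.3, 1.0]
gripper_width: 1.0
```

>>> play_rows:
  commands:
    - {"dx": 1, "dy": 4, "dz": 1, "rx": 0, "ry": 0, "rz": 0, "claw": 0}
    - {"dx": 1.2, "dy": 6.5, "dz": 2.3, "rx": 0, "ry": 0, "rz": 0, "claw": 0}
    - {"dx": 1.2, "dy": 6.5, "dz": 2.3, "rx": 0, "ry": 0, "rz": 0, "claw": 0}

```text
time: 14.85
tool_pos: [0.4375, 0.3185, 0.1301]
tool_rot: [0.0, 0.063, 0.998, -0.003]
contact_force: [-1.3, -0.8, -0.1]
gripper_width: 0.994
```

```bash
python3 wl.py w12
python3 - <<'E'
from h import *
s=monitor.state();print(s['tool_pos'],s['contact_force'],to_tool([.442,.339,.016],down(np.pi/2-np.deg2rad(7.5))))
E
```

```text
[0.43749921 0.31845671 0.13011345]
[0.43811209 0.31713184 0.13096696] [-0.07441038 -0.65220638  0.5303782 ] (array([-0.09,  2.28, 11.48]), array([-0.006,  0.001,  0.003]))
```

View pics/w12.png

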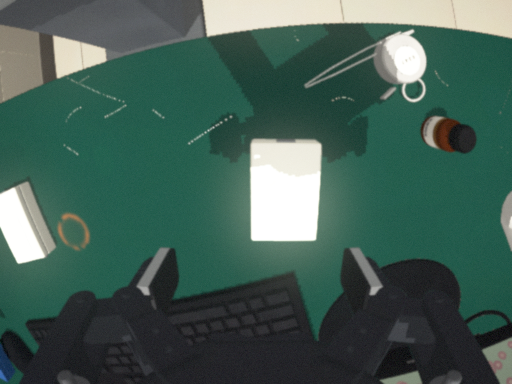

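Run:
```python
from h import *
d=np.load('pics/w12.npz'); s=dict(tool_pos=d['p'],tool_rot=d['q'])
c=wray([(250,145),(322,145),(251,240),(317,241)],s,.028);print(c.round(4),c.mean(0))
print(to_tool([*c.mean(0)[:2],.016],down(np.pi/2-np.deg2rad(7.5))))
```

```text
[[0.3945 0.3156 0.028 ]
 [0.4014 0.3759 0.028 ]
 [0.4813 0.3048 0.028 ]
 [0.4905 0.3658 0.028 ]] [0.44193954 0.34050957 0.028     ]
(array([-0.06,  2.43, 11.48]), array([-0.006,  0.001,  0.003]))
```

>>> play_rows:
  commands:
    - {"dx": 0, "dy": 1.6, "dz": 3, "rx": 0, "ry": 0, "rz": 0, "claw": 0}
    - {"dx": 0, "dy": 2.4, "dz": 6, "rx": 0, "ry": 0, "rz": 0, "claw": 0}
    - {"dx": 0, "dy": 2.4, "dz": 6, "rx": 0, "ry": 0, "rz": 0, "claw": 0}

```text
time: 15.2
tool_pos: [0.4388, 0.3386, 0.0669]
tool_rot: [-0.003, 0.064, 0.998, -0.005]
contact_force: [-1.0, -0.5, -0.7]
gripper_width: 1.002
```

Run:
```python
from h import *
s=monitor.state();print(s['tool_pos'],s['contact_force'],to_tool([.442,.3405,.016],down(np.pi/2-np.deg2rad(7.5))))
```

```text
[0.43880306 0.338615   0.0669264 ] [-0.98676944 -0.53459701 -0.67752132] (array([-0.32,  0.28,  5.09]), array([-0.011, -0.005,  0.002]))
```

>>> play_rows:
  commands:
    - {"dx": -0.3, "dy": 0.2, "dz": 3, "rx": -0.008, "ry": -0.005, "rz": 0, "claw": 0}
    - {"dx": -0.3, "dy": 0.2, "dz": 5.1, "rx": -0.008, "ry": -0.005, "rz": 0, "claw": 0}
    - {"dx": -0.3, "dy": 0.2, "dz": 5.1, "rx": -0.008, "ry": -0.005, "rz": 0, "claw": 0}
    - {"dx": -0.3, "dy": 0.2, "dz": 5.1, "rx": -0.008, "ry": -0.005, "rz": 0, "claw": 0}

```text
time: 15.6
tool_pos: [0.4428, 0.3394, 0.0175]
tool_rot: [0.001, 0.065, 0.998, -0.001]
contact_force: [0.1, -0.9, 0.8]
gripper_width: 1.003
```

>>> play_rows:
  commands:
    - {"dx": 0, "dy": 0, "dz": 0, "rx": 0, "ry": 0, "rz": 0, "claw": 0.6}
    - {"dx": 0, "dy": 0, "dz": 0, "rx": 0, "ry": 0, "rz": 0, "claw": 0.6}
    - {"dx": 0, "dy": 0, "dz": 0, "rx": 0, "ry": 0, "rz": 0, "claw": 0.6}
    - {"dx": 0, "dy": 0, "dz": 0, "rx": 0, "ry": 0, "rz": 0, "claw": 0.6}

```text
time: 16.0
tool_pos: [0.4447, 0.34, 0.0209]
tool_rot: [0.003, 0.065, 0.998, -0.0]
contact_force: [-3.1, -3.2, 8.6]
gripper_width: 0.668
```

>>> play_rows:
  commands:
    - {"dx": 0, "dy": 0, "dz": -2, "rx": 0, "ry": 0, "rz": 0, "claw": 0.6}
    - {"dx": 0, "dy": 0, "dz": -5, "rx": 0, "ry": 0, "rz": 0, "claw": 0.6}
    - {"dx": 0, "dy": 0, "dz": -5, "rx": 0, "ry": 0, "rz": 0, "claw": 0.6}
    - {"dx": 0, "dy": 0, "dz": -5, "rx": 0, "ry": 0, "rz": 0, "claw": 0.6}
    - {"dx": 0, "dy": 0, "dz": -5, "rx": 0, "ry": 0, "rz": 0, "claw": 0.6}

```text
time: 16.5
tool_pos: [0.4432, 0.3394, 0.069]
tool_rot: [0.001, 0.064, 0.998, -0.001]
contact_force: [0.1, -0.0, -3.8]
gripper_width: 0.665
```

```bash
python3 wl.py w13
python3 - <<'E'
from h import *
for _ in range(4):
    s=monitor.state();print(s['tool_pos'],s['contact_force'],s['gripper_width']); grab_frame('top')
print(to_tool([.502,-.262,.20],down(np.pi/2)))
E
```

```text
[0.44317    0.33937403 0.06901839]
[0.44299013 0.3392635  0.06867012] [ 0.37937853 -0.50482384 -3.8399987 ] 0.6660497675944174
[0.44310216 0.33929568 0.06873652] [-0.59110616 -0.11667761 -4.01285519] 0.664963495105363
[0.44326634 0.33938339 0.06893532] [-0.01134249 -0.31021621 -3.60197665] 0.6637294689803553
[0.44349789 0.33952166 0.06924104] [-0.3799343   0.36498512 -3.98251365] 0.6643341679961815
(array([-13.57, -58.93, -12.9 ]), array([-0.002,  0.003, -0.129]))
```

View pics/w13.png

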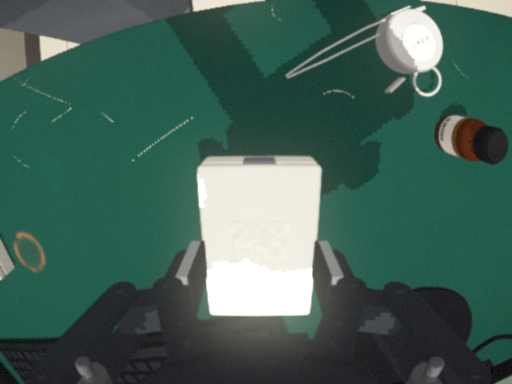

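Box C reads about 3.8 N, so it is the middle one. I'll carry it to the pad.

>>> play_rows:
  commands:
    - {"dx": 0, "dy": -3, "dz": -4, "rx": 0, "ry": 0, "rz": -0.03, "claw": 0.6}
    - {"dx": -2, "dy": -8, "dz": -8, "rx": 0, "ry": 0, "rz": -0.06, "claw": 0.6}
    - {"dx": -3, "dy": -13, "dz": -11, "rx": 0, "ry": 0, "rz": -0.09, "claw": 0.6}
    - {"dx": -4, "dy": -18, "dz": -12.5, "rx": 0, "ry": 0, "rz": -0.12, "claw": 0.6}
    - {"dx": -5, "dy": -23, "dz": -13, "rx": 0, "ry": 0, "rz": -0.13, "claw": 0.6}

```text
time: 17.25
tool_pos: [0.4621, 0.1326, 0.1967]
tool_rot: [0.004, -0.001, 1.0, -0.001]
contact_force: [1.8, -0.0, -3.2]
gripper_width: 0.667
```

Run:
```python
from h import *
d=np.load('pics/w13.npz'); s=dict(tool_pos=d['p'],tool_rot=d['q'])
c=wray([(198,165),(321,165),(209,315),(310,315)],s,.0765);print(Rt(s).inv().apply(c.mean(0)-s['tool_pos']),np.linalg.norm(c[0]-c[1]),np.linalg.norm(c[0]-c[2]))
s=monitor.state();print(s['tool_pos'],s['contact_force'],to_tool([.503,-.261,.19],down(np.pi/2)))
```

```text
[ 3.78494374e-03  8.60883291e-05 -7.49243065e-03] 0.05844330520786953 0.09093107134253837
[0.46205575 0.13257476 0.19665211] [ 1.78769946 -0.0084492  -3.20443923] (array([ -3.98, -39.37,   0.76]), array([-0.002,  0.007,  0.003]))
```

>>> play_rows:
  commands:
    - {"dx": -0.5, "dy": -5, "dz": 0, "rx": 0, "ry": 0.007, "rz": 0, "claw": 0.6}
    - {"dx": -1, "dy": -10, "dz": 0, "rx": 0, "ry": 0.007, "rz": 0, "claw": 0.6}
    - {"dx": -1.5, "dy": -15, "dz": 0, "rx": 0, "ry": 0.007, "rz": 0, "claw": 0.6}
    - {"dx": -2, "dy": -20, "dz": 0, "rx": 0, "ry": 0.007, "rz": 0, "claw": 0.6}
    - {"dx": -2.7, "dy": -25, "dz": 0, "rx": 0, "ry": 0.007, "rz": 0, "claw": 0.6}

```text
time: 17.75
tool_pos: [0.489, -0.1165, 0.1969]
tool_rot: [0.0, -0.001, 1.0, -0.001]
contact_force: [0.8, 0.7, -3.8]
gripper_width: 0.666
```

Run:
```python
from h import *
s=monitor.state();print(s['tool_pos'],s['contact_force'],to_tool([.5035,-.261,.17],down(np.pi/2)))
```

```text
[ 0.48895433 -0.11652839  0.19694517] [ 0.78551148  0.65042298 -3.83223621] (array([ -1.42, -14.45,   2.72]), array([-0.001,  0.   ,  0.003]))
```

>>> play_rows:
  commands:
    - {"dx": -0.7, "dy": -5, "dz": 0, "rx": 0, "ry": 0, "rz": 0.003, "claw": 0.6}
    - {"dx": -1.4, "dy": -10, "dz": 1, "rx": 0, "ry": 0, "rz": 0.003, "claw": 0.6}
    - {"dx": -1.4, "dy": -14.4, "dz": 2.7, "rx": 0, "ry": 0, "rz": 0.003, "claw": 0.6}
    - {"dx": -1.4, "dy": -14.4, "dz": 2.7, "rx": 0, "ry": 0, "rz": 0.003, "claw": 0.6}
    - {"dx": -1.4, "dy": -14.4, "dz": 2.7, "rx": 0, "ry": 0, "rz": 0.003, "claw": 0.6}

```text
time: 18.25
tool_pos: [0.5025, -0.2612, 0.1685]
tool_rot: [-0.001, 0.001, 1.0, 0.0]
contact_force: [-0.1, 0.7, -3.4]
gripper_width: 0.666
```

Run:
```python
from h import *
s=monitor.state();print(s['tool_pos'],s['contact_force'],to_tool([.5035,-.261,.065],down(np.pi/2)))
```

```text
[ 0.5024677  -0.26117447  0.16851819] [-0.06026818  0.66963509 -3.42088342] (array([-1.300e-01,  1.000e-02,  1.035e+01]), array([ 0.001, -0.002, -0.003]))
```

>>> play_rows:
  commands:
    - {"dx": -0.1, "dy": 0, "dz": 4, "rx": 0, "ry": 0, "rz": 0, "claw": 0.6}
    - {"dx": -0.1, "dy": 0, "dz": 7, "rx": 0, "ry": 0, "rz": 0, "claw": 0.6}
    - {"dx": -0.1, "dy": 0, "dz": 9, "rx": 0, "ry": 0, "rz": 0, "claw": 0.6}
    - {"dx": -0.1, "dy": 0, "dz": 10.2, "rx": 0, "ry": 0, "rz": 0, "claw": 0.6}
    - {"dx": -0.1, "dy": 0, "dz": 10.2, "rx": 0, "ry": 0, "rz": 0, "claw": 0.6}

```text
time: 18.75
tool_pos: [0.5024, -0.2594, 0.0649]
tool_rot: [-0.002, 0.001, 1.0, 0.001]
contact_force: [0.5, 0.5, -3.5]
gripper_width: 0.663
```

Run:
```python
from h import *
s=monitor.state();print(s['tool_pos'],s['contact_force'],to_tool([.5035,-.261,.0555],down(np.pi/2)))
```

```text
[ 0.50239402 -0.25937303  0.06489961] [ 0.54743237  0.45470599 -3.45440304] (array([-0.12, -0.17,  0.94]), array([ 0.003, -0.005, -0.001]))
```

>>> play_rows:
  commands:
    - {"dx": -0.1, "dy": -0.15, "dz": 0.5, "rx": 0.003, "ry": -0.005, "rz": 0, "claw": 0.6}
    - {"dx": -0.1, "dy": -0.15, "dz": 0.9, "rx": 0.003, "ry": -0.005, "rz": 0, "claw": 0.6}
    - {"dx": -0.1, "dy": -0.15, "dz": 0.9, "rx": 0.003, "ry": -0.005, "rz": 0, "claw": 0.6}

```text
time: 19.05
tool_pos: [0.5036, -0.2609, 0.0563]
tool_rot: [0.0, 0.001, 1.0, -0.0]
contact_force: [-0.4, -0.0, -2.7]
gripper_width: 0.668
```

>>> play_rows:
  commands:
    - {"dx": 0, "dy": 0, "dz": 0.15, "rx": 0, "ry": 0, "rz": 0, "claw": 0.6}
    - {"dx": 0, "dy": 0, "dz": 0.15, "rx": 0, "ry": 0, "rz": 0, "claw": 0.6}

```text
time: 19.25
tool_pos: [0.5039, -0.2611, 0.0553]
tool_rot: [0.001, 0.001, 1.0, -0.0]
contact_force: [1.2, -0.3, -3.4]
gripper_width: 0.66
```

>>> play_rows:
  commands:
    - {"dx": 0, "dy": 0, "dz": 0.15, "rx": 0, "ry": 0, "rz": 0, "claw": 0.6}
    - {"dx": 0, "dy": 0, "dz": 0.15, "rx": 0, "ry": 0, "rz": 0, "claw": 0.6}

```text
time: 19.45
tool_pos: [0.504, -0.2612, 0.055]
tool_rot: [0.001, 0.001, 1.0, -0.0]
contact_force: [-4.5, 2.6, 5.7]
gripper_width: 0.66
```

Contact is at the expected height, so I'll release gently.

>>> play_rows:
  commands:
    - {"dx": 0, "dy": 0, "dz": -0.05, "rx": 0, "ry": 0, "rz": 0, "claw": 0.6}
    - {"dx": 0, "dy": 0, "dz": -0.05, "rx": 0, "ry": 0, "rz": 0, "claw": 0.1}
    - {"dx": 0, "dy": 0, "dz": -0.05, "rx": 0, "ry": 0, "rz": 0, "claw": 0.1}
    - {"dx": 0, "dy": 0, "dz": -0.05, "rx": 0, "ry": 0, "rz": 0, "claw": 0.1}

```text
time: 19.85
tool_pos: [0.5044, -0.2615, 0.0559]
tool_rot: [0.001, 0.001, 1.0, -0.001]
contact_force: [0.1, 0.2, 0.1]
gripper_width: 0.898
```

>>> play_rows:
  commands:
    - {"dx": 0, "dy": 0, "dz": -3, "rx": 0, "ry": 0, "rz": 0, "claw": 0.1}
    - {"dx": 0, "dy": 0, "dz": -8, "rx": 0, "ry": 0, "rz": 0, "claw": 0.1}
    - {"dx": 0, "dy": 0, "dz": -12, "rx": 0, "ry": 0, "rz": 0, "claw": 0.1}
    - {"dx": 0, "dy": 3, "dz": -14, "rx": 0, "ry": 0, "rz": 0, "claw": 0}

```text
time: 20.25
tool_pos: [0.5061, -0.2344, 0.2015]
tool_rot: [0.005, 0.002, 1.0, -0.003]
contact_force: [0.1, -0.3, 0.5]
gripper_width: 0.998
```

```bash
python3 wl.py w14
python3 - <<'E'
from h import *
s=monitor.state();print(s['tool_pos'],s['contact_force'],to_tool([.444,.0205,.13],down(np.pi/2+np.deg2rad(8.3))))
E
```

```text
[ 0.50614072 -0.23437463  0.2014652 ]
[ 0.5070916  -0.22976587  0.20357927] [3.20118032 2.37472282 1.41691793] (array([ 6.42, 25.05,  7.18]), array([-0.005,  0.011, -0.146]))
```

View pics/w14.png

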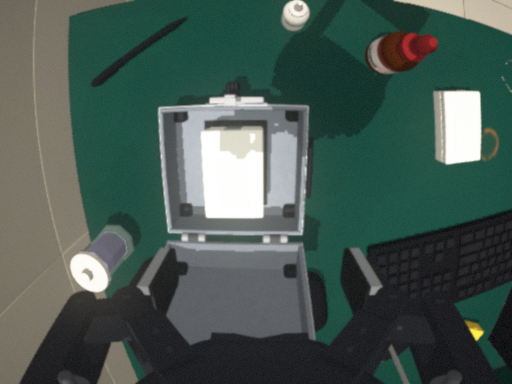

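The wrist view shows the second box square on the first, with its top at about (202–265, 126–219). Next is box A, now at (458,127).

>>> play_rows:
  commands:
    - {"dx": 1.2, "dy": 5, "dz": 0, "rx": 0, "ry": 0.01, "rz": -0.03, "claw": 0}
    - {"dx": 2.4, "dy": 10, "dz": 1, "rx": 0, "ry": 0.01, "rz": -0.06, "claw": 0}
    - {"dx": 3.8, "dy": 15, "dz": 3, "rx": 0, "ry": 0.01, "rz": -0.09, "claw": 0}
    - {"dx": 5.2, "dy": 20, "dz": 5, "rx": 0, "ry": 0.01, "rz": -0.12, "claw": 0}
    - {"dx": 6.4, "dy": 25, "dz": 7, "rx": 0, "ry": 0.01, "rz": -0.146, "claw": 0}

```text
time: 20.8
tool_pos: [0.4483, 0.0021, 0.1392]
tool_rot: [0.001, -0.073, 0.997, -0.003]
contact_force: [0.8, 1.7, 0.2]
gripper_width: 0.995
```

```bash
python3 wl.py w15
python3 - <<'E'
from h import *
d=np.load('pics/w14.npz'); s=dict(tool_pos=d['p'],tool_rot=d['q'])
c=wray([(202,127),(264,126),(265,219),(205,219)],s,.062);print(c.round(4),c.mean(0))
s=monitor.state();print(s['tool_pos'],s['contact_force'],to_tool([.444,.0205,.016],down(np.pi/2+np.deg2rad(8.3))))
E
```

```text
[0.44834596 0.0021456  0.13922212]
[[ 0.4521 -0.2901  0.062 ]
 [ 0.4521 -0.2307  0.062 ]
 [ 0.5471 -0.2296  0.062 ]
 [ 0.5474 -0.2923  0.062 ]] [ 0.49967619 -0.26065227  0.062     ]
[0.44436343 0.00791926 0.13494857] [-1.22688963  3.54957524 -2.98227883] (array([-0.21,  1.23, 11.9 ]), array([ 0.002, -0.005,  0.006]))
```

View pics/w15.png

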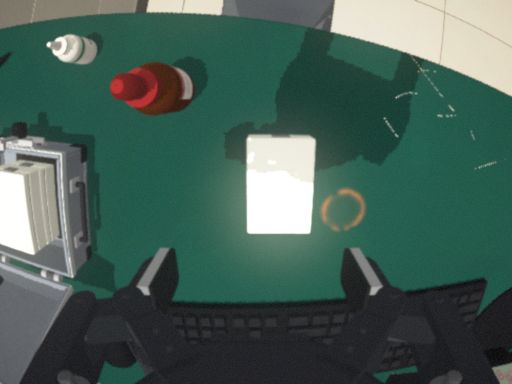

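>>> play_rows:
  commands:
    - {"dx": -0.2, "dy": 1.2, "dz": 3, "rx": 0, "ry": 0, "rz": 0, "claw": 0}
    - {"dx": -0.2, "dy": 1.2, "dz": 6, "rx": 0, "ry": 0, "rz": 0, "claw": 0}
    - {"dx": -0.2, "dy": 1.2, "dz": 6, "rx": 0, "ry": 0, "rz": 0, "claw": 0}

```text
time: 21.15
tool_pos: [0.4404, 0.021, 0.0705]
tool_rot: [-0.007, -0.076, 0.997, 0.001]
contact_force: [-0.3, -0.1, -0.1]
gripper_width: 1.003
```

```bash
python3 wl.py w16
python3 - <<'E'
from h import *
s=monitor.state();print(s['tool_pos'],s['contact_force'],to_tool([.444,.0205,.016],down(np.pi/2+np.deg2rad(8.3))))
E
```

```text
[0.44043632 0.02101537 0.07053479]
[0.44244895 0.02041874 0.07310233] [0.79698081 0.3209522  0.87830918] (array([-0.21, -0.03,  5.71]), array([ 0.003, -0.009,  0.007]))
```

View pics/w16.png

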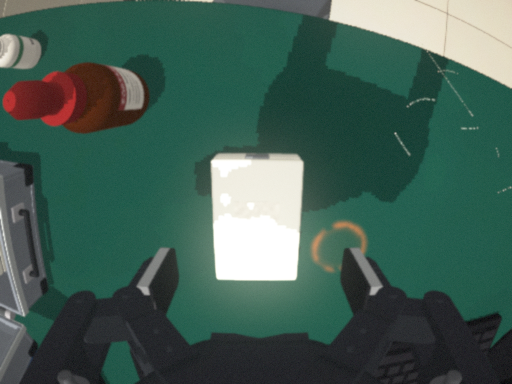

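Run:
```python
from h import *
d=np.load('pics/w16.npz'); s=dict(tool_pos=d['p'],tool_rot=d['q'])
c=wray([(212,161),(302,161),(216,279),(297,279)],s,.028);print(c.round(4),c.mean(0))
print(to_tool([*c.mean(0)[:2],.016],down(np.pi/2+np.deg2rad(8.3))))
```

```text
[[ 0.4041 -0.0154  0.028 ]
 [ 0.3952  0.042   0.028 ]
 [ 0.4924 -0.0037  0.028 ]
 [ 0.4831  0.0564  0.028 ]] [0.44370974 0.01982819 0.028     ]
(array([-0.17, -0.09,  5.71]), array([ 0.003, -0.009,  0.007]))
```

>>> play_rows:
  commands:
    - {"dx": -0.2, "dy": -0.1, "dz": 3, "rx": 0, "ry": -0.009, "rz": 0.007, "claw": 0}
    - {"dx": -0.2, "dy": -0.1, "dz": 5.7, "rx": 0, "ry": -0.009, "rz": 0.007, "claw": 0}
    - {"dx": -0.2, "dy": -0.1, "dz": 5.7, "rx": 0, "ry": -0.009, "rz": 0.007, "claw": 0}
    - {"dx": -0.2, "dy": -0.1, "dz": 5.7, "rx": 0, "ry": -0.009, "rz": 0.007, "claw": 0}

```text
time: 21.6
tool_pos: [0.4453, 0.0192, 0.0177]
tool_rot: [0.001, -0.072, 0.997, 0.001]
contact_force: [0.9, -0.8, 1.0]
gripper_width: 0.998
```

>>> play_rows:
  commands:
    - {"dx": 0, "dy": 0, "dz": 0, "rx": 0, "ry": 0, "rz": 0, "claw": 0.6}
    - {"dx": 0, "dy": 0, "dz": 0, "rx": 0, "ry": 0, "rz": 0, "claw": 0.6}
    - {"dx": 0, "dy": 0, "dz": 0, "rx": 0, "ry": 0, "rz": 0, "claw": 0.6}
    - {"dx": 0, "dy": 0, "dz": 0, "rx": 0, "ry": 0, "rz": 0, "claw": 0.6}

```text
time: 22.0
tool_pos: [0.4477, 0.0189, 0.021]
tool_rot: [0.003, -0.072, 0.997, 0.001]
contact_force: [-2.6, -0.7, 10.1]
gripper_width: 0.668
```

>>> play_rows:
  commands:
    - {"dx": 0, "dy": 0, "dz": -2, "rx": 0, "ry": 0, "rz": 0, "claw": 0.6}
    - {"dx": 0, "dy": 0, "dz": -6, "rx": 0, "ry": 0, "rz": 0, "claw": 0.6}
    - {"dx": 0, "dy": 0, "dz": -10, "rx": 0, "ry": 0, "rz": 0, "claw": 0.6}
    - {"dx": 0, "dy": 0, "dz": -14, "rx": 0, "ry": 0, "rz": 0, "claw": 0.6}
    - {"dx": 0, "dy": 0, "dz": -18, "rx": 0, "ry": 0, "rz": 0, "claw": 0.6}

```text
time: 22.5
tool_pos: [0.4466, 0.0186, 0.2037]
tool_rot: [0.004, -0.072, 0.997, 0.0]
contact_force: [0.6, 0.6, -1.6]
gripper_width: 0.66
```

```bash
python3 wl.py w17
python3 - <<'E'
from h import *
s=monitor.state();print(s['tool_pos'],s['contact_force'],to_tool([.5035,-.261,.20],down(np.pi/2)))
E
```

```text
[0.4466206  0.01858179 0.20369915]
[0.45051561 0.01813915 0.21201292] [3.28389426 0.5801342  4.67269979] (array([ -1.21, -28.38,   1.31]), array([-0.002,  0.02 ,  0.144]))
```

View pics/w17.png

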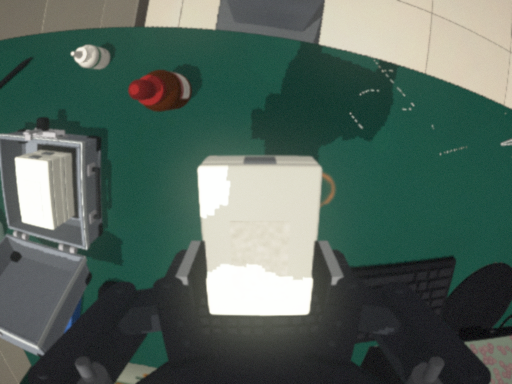

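>>> play_rows:
  commands:
    - {"dx": -0.2, "dy": -5, "dz": 0.5, "rx": 0, "ry": 0.02, "rz": 0.03, "claw": 0.6}
    - {"dx": -0.4, "dy": -10, "dz": 0.5, "rx": 0, "ry": 0.02, "rz": 0.06, "claw": 0.6}
    - {"dx": -0.6, "dy": -15, "dz": 0.5, "rx": 0, "ry": 0.02, "rz": 0.1, "claw": 0.6}
    - {"dx": -0.9, "dy": -20, "dz": 0.5, "rx": 0, "ry": 0.02, "rz": 0.14, "claw": 0.6}
    - {"dx": -1.2, "dy": -24, "dz": 0.5, "rx": 0, "ry": 0.02, "rz": 0.144, "claw": 0.6}

```text
time: 23.05
tool_pos: [0.4972, -0.2203, 0.2088]
tool_rot: [0.001, 0.001, 1.0, -0.001]
contact_force: [0.8, 0.3, -0.9]
gripper_width: 0.661
```

Run:
```python
from h import *
s=monitor.state();print(s['tool_pos'],s['contact_force'],to_tool([.5035,-.261,.18],down(np.pi/2)))
```

```text
[ 0.4971544  -0.22030747  0.20884551] [ 0.84705086  0.34232132 -0.8500276 ] (array([-0.64, -4.06,  2.9 ]), array([-0.003,  0.001, -0.002]))
```

>>> play_rows:
  commands:
    - {"dx": -0.6, "dy": -3, "dz": 2, "rx": -0.003, "ry": 0, "rz": 0, "claw": 0.6}
    - {"dx": -0.6, "dy": -4, "dz": 5, "rx": -0.003, "ry": 0, "rz": 0, "claw": 0.6}
    - {"dx": -0.6, "dy": -4, "dz": 8, "rx": -0.003, "ry": 0, "rz": 0, "claw": 0.6}
    - {"dx": -0.6, "dy": -4, "dz": 9.8, "rx": -0.003, "ry": 0, "rz": 0, "claw": 0.6}
    - {"dx": -0.6, "dy": -4, "dz": 9.8, "rx": -0.003, "ry": 0, "rz": 0, "claw": 0.6}

```text
time: 23.55
tool_pos: [0.5011, -0.2594, 0.1077]
tool_rot: [-0.002, 0.001, 1.0, 0.002]
contact_force: [-0.3, 0.3, -2.3]
gripper_width: 0.664
```

```bash
python3 wl.py w18
python3 - <<'E'
from h import *
s=monitor.state();print(s['tool_pos'],s['contact_force'],to_tool([.5035,-.261,.084],down(np.pi/2)))
E
```

```text
[ 0.50111054 -0.25940206  0.10765269]
[ 0.50238046 -0.26010239  0.10995202] [-0.15657812 -0.70545661 -1.57949466] (array([-0.11, -0.09,  2.59]), array([ 0.002, -0.001, -0.002]))
```

View pics/w18.png

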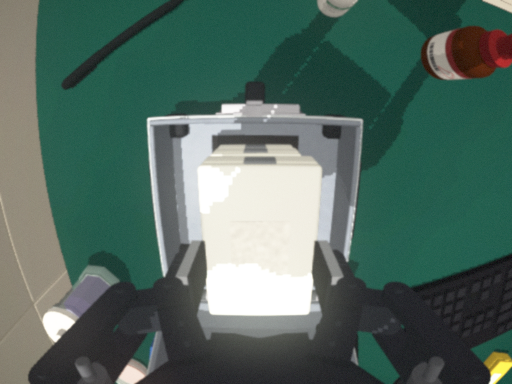

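The wrist view shows box A held square above the two stacked boxes. I'll lower it until it touches.

>>> play_rows:
  commands:
    - {"dx": -0.1, "dy": -0.1, "dz": 1.2, "rx": 0, "ry": 0, "rz": 0, "claw": 0.6}
    - {"dx": -0.1, "dy": -0.1, "dz": 2.2, "rx": 0, "ry": 0, "rz": 0, "claw": 0.6}
    - {"dx": -0.1, "dy": -0.1, "dz": 2.6, "rx": 0, "ry": 0, "rz": 0, "claw": 0.6}
    - {"dx": -0.1, "dy": -0.1, "dz": 2.6, "rx": 0, "ry": 0, "rz": 0, "claw": 0.6}

```text
time: 24.0
tool_pos: [0.5033, -0.2609, 0.0838]
tool_rot: [-0.001, 0.001, 1.0, 0.001]
contact_force: [-0.3, -0.4, -0.3]
gripper_width: 0.663
```

>>> play_rows:
  commands:
    - {"dx": 0, "dy": 0, "dz": 0.1, "rx": 0, "ry": 0, "rz": 0, "claw": 0.6}
    - {"dx": 0, "dy": 0, "dz": 0.1, "rx": 0, "ry": 0, "rz": 0, "claw": 0.6}

```text
time: 24.2
tool_pos: [0.5037, -0.2611, 0.0832]
tool_rot: [-0.0, 0.001, 1.0, 0.001]
contact_force: [-0.1, 0.6, 0.3]
gripper_width: 0.661
```

>>> play_rows:
  commands:
    - {"dx": 0, "dy": 0, "dz": 0.15, "rx": 0, "ry": 0, "rz": 0, "claw": 0.6}
    - {"dx": 0, "dy": 0, "dz": 0.15, "rx": 0, "ry": 0, "rz": 0, "claw": 0.6}

```text
time: 24.4
tool_pos: [0.5037, -0.2611, 0.0832]
tool_rot: [-0.0, 0.001, 1.0, 0.001]
contact_force: [-3.6, 2.5, 6.9]
gripper_width: 0.665
```

Seated, so I'll release, rise and clear away.

>>> play_rows:
  commands:
    - {"dx": 0, "dy": 0, "dz": -0.05, "rx": 0, "ry": 0, "rz": 0, "claw": 0.6}
    - {"dx": 0, "dy": 0, "dz": -0.05, "rx": 0, "ry": 0, "rz": 0, "claw": 0.1}
    - {"dx": 0, "dy": 0, "dz": -0.05, "rx": 0, "ry": 0, "rz": 0, "claw": 0.1}
    - {"dx": 0, "dy": 0, "dz": -0.05, "rx": 0, "ry": 0, "rz": 0, "claw": 0.1}

```text
time: 24.8
tool_pos: [0.5038, -0.2612, 0.0837]
tool_rot: [-0.0, 0.001, 1.0, 0.001]
contact_force: [1.1, -1.1, -0.3]
gripper_width: 0.9
```

>>> play_rows:
  commands:
    - {"dx": 0, "dy": 0, "dz": -3, "rx": 0, "ry": 0, "rz": 0, "claw": 0.1}
    - {"dx": 0, "dy": 0, "dz": -8, "rx": 0, "ry": 0, "rz": 0, "claw": 0.1}
    - {"dx": 0, "dy": 0, "dz": -13, "rx": 0, "ry": 0, "rz": 0, "claw": 0.1}
    - {"dx": 0, "dy": 5, "dz": -15, "rx": 0, "ry": 0, "rz": 0, "claw": 0}
    - {"dx": 0, "dy": 5, "dz": -15, "rx": 0, "ry": 0, "rz": 0, "claw": 0}

```text
time: 25.3
tool_pos: [0.506, -0.2098, 0.2389]
tool_rot: [0.003, -0.001, 1.0, -0.001]
contact_force: [0.4, -0.5, -0.1]
gripper_width: 1.0
```

```bash
python3 wl.py w19
python3 - <<'E'
from h import *
cv2.imwrite('pics/s19.png',cv2.resize(grab_frame('scene')[70:200,195:345],None,fx=4.5,fy=4.5))
print(monitor.state()['tool_pos'],monitor.state()['time'])
E
```

```text
[ 0.50598483 -0.20981741  0.23890645]
[ 0.5042869  -0.2108738   0.23440311] 25.4
```

View pics/w19.png

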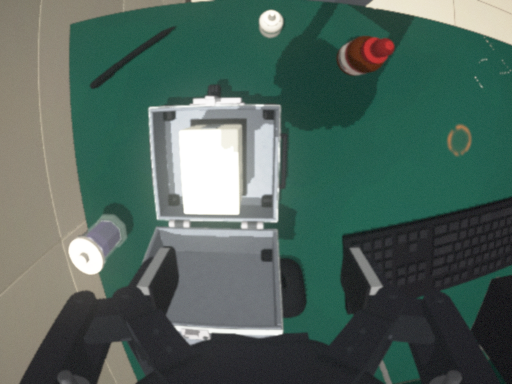

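View pics/s19.png

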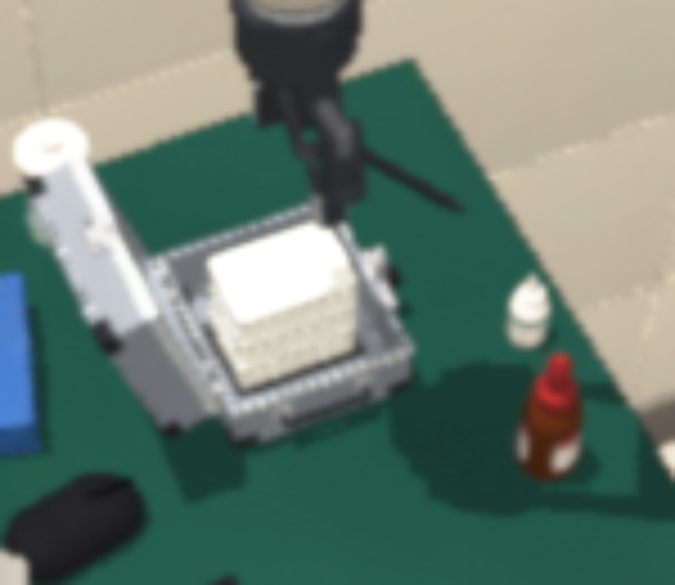

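Run:
```python
from h import *
d=np.load('pics/w19.npz'); s=dict(tool_pos=d['p'],tool_rot=d['q'])
c=wray([(180,126),(242,125),(239,215),(184,214)],s,.090);print(c.round(4),c.mean(0))
im=grab_frame('top')
cv2.imwrite('pics/t19.png',cv2.resize(im[140:280,230:400],None,fx=4,fy=4))
```

```text
[[ 0.4511 -0.2895  0.09  ]
 [ 0.4515 -0.227   0.09  ]
 [ 0.5462 -0.2314  0.09  ]
 [ 0.5456 -0.2915  0.09  ]] [ 0.49860151 -0.25983043  0.09      ]
```

View pics/t19.png

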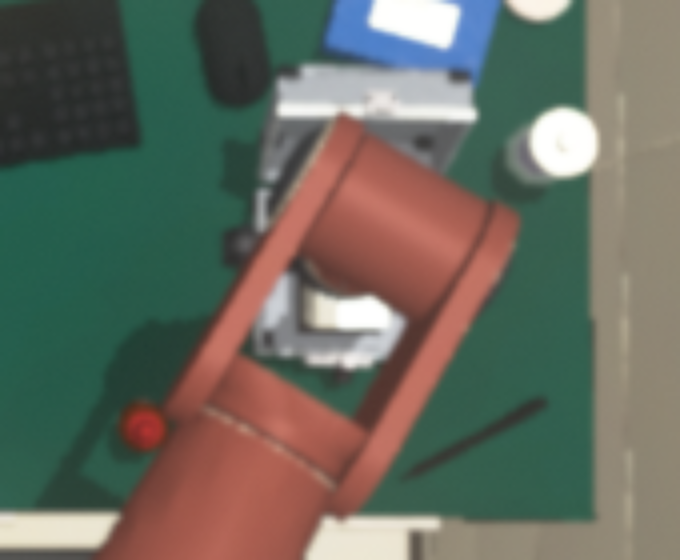

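The lid is fully open, the stack is square on the pad, the bottles and jar are standing, and the arm is clear of everything. Handing in.

Run:
```python
from h import *
print(monitor.state()['contact_force'],ticket.job_done())
```

```text
the job is handed in; nothing more can be done
[-0.40014234 -0.38219136 -0.38925741] None
```

I slid the latch to its stop, the lid sprang open, and the three boxes are stacked on the pad with the heaviest at the bottom. I handed the job in at about 25.5 s; the hand-in reports no verdict.

- **Order:** lifting gave about 6.1 N, 3.8 N and 1.3 N for the boxes first found at about (0.474, 0.178), (0.442, 0.340) and (0.444, 0.020). They are stacked bottom, middle and top in that order. Each was lowered until it touched before I opened the fingers.
- **Stack position:** the three measured centres were (0.500, -0.2605), (0.500, -0.261) and (0.499, -0.260). The pad centre is at about (0.500, -0.262), so each is within about 3 mm, and all look parallel to the case.
- **Lid, bottles and jar:** the last pictures show the lid leaning back open, both bottles and the jar standing, and the gripper clear at z = 0.23. I judged the lid by eye from the pictures and did not measure its angle.
- **Disagreement:** the pad centre from the top camera, (0.498, -0.265), was about 4 mm from the wrist camera's. I used the wrist value, and the difference is well inside the 20 mm tolerance.

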